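# Fit the display arm and set the graded stones in it

### The job

Set up the stone display: take the display arm off the plinth, hook both its claws into the top pair of slots of the upright and press it down until it is fully home and locked. Then lay every large pale-blue round stone lying loose on the table in the hole of the arm that matches its diameter, flat and right down, and stand the small black gem box wholly on top of the emptied plinth. Leave the other stones and tools where they are.

Things in the scene. Friction and masses are not known exactly. Their poses are not given: they have to be found in the camera images.
- bracket: The loose display arm: grey shelf on an aluminium bracket, about 0.28 kg. Origin on the underside of the shelf plate, below the middle of the grip fin; z up; x along the arm to its claw end. Shelf plate: x -115..+130, y +-30, z 0..15 mm; in its top a graded row of four round blind holes. Centre of mass at x about +20. At the start it lies level on the plinth, its back plate hanging past the plinth's end
- fin (a point): centre of the top of the arm's grip fin, an upright aluminium tab: 26 mm long (along the arm's x), 12 thick (y), 43 tall above the shelf, its top 58 above the shelf's underside
- back (a point): middle of the back face of the arm, at x = 130, y = 0, z = 0 mm in the arm's frame. Under it hangs the back plate, 44 mm wide, 6 thick, down to z = -100; this face lies against the upright's front face when hooked
- claw_a (a point): lower end of one claw's lip (x 140.5, y 30, z -44 mm in the arm's frame; the other claw is at y -30). Each claw is 6 mm wide (y): a neck from the back face (x 130) to x = 143.5, z -30..-20, and a lip hanging from the neck's end, x 137.5..143.5, down to z = -44, so 7.5 mm between back face and lip
- press (a point): point on top of the shelf, 13 mm from its claw end: the place to push down on once the claws are in. Pushing far from the claw end jams the claws
- upright: Fixed slotted upright: aluminium plate 92 mm wide (y), 6 thick, 194 high, on a black foot (x -35..+105, y +-60, 10 high). Origin on the table at the middle of the plate's front face; z up; x out of its BACK: the arm comes from its -x side and, hooked, has its x, y, z axes parallel to these. Home: arm's origin at x -130, y 0, z 176 mm here, with 1 to 3 mm of play; its free end hangs 5 to 10 mm low
- slot_a (a point): middle of the bottom edge of a top slot, on the plate's front face (y 30, z 146 mm in the upright's frame; its pair at y -30). Slots go right through, 10 mm wide, 34 high: the top pair z 146..180, two more pairs 45 and 90 lower. With the arm's underside 195 mm above the table (19 above home) the claws pass in along +x; lowered, the lips go behind the plate, the necks end on the slots' bottoms
- lock (a joint): the lock bar, a dark steel bar across the back of the upright behind the top row of slots; a stiff slide that moves straight down under the claws' lips and stays where it is left (0 = up; 0.008 m = pushed down by a fully home arm; stop at 0.010). The lips meet it when the arm is 8 mm above home; it takes about 5 N at the bar, some 10 to 22 N on the arm with friction
- plinth: fixed white plinth, 160 (x) x 80 (y) x 125 mm high, on which the arm lies at the start; origin at the middle of its underside
- stone0: a loose round pale-blue cut stone of 38 mm diameter: a straight-sided disc 24 mm thick with bevelled rims, both flat faces alike (either may be up), 70 g; origin at its centre, z along its axis. May be absent. Lies flat on the table at the start
- stone1: a loose round pale-blue cut stone of 34 mm diameter: a straight-sided disc 24 mm thick with bevelled rims, both flat faces alike (either may be up), 56 g; origin at its centre, z along its axis. May be absent. Lies flat on the table at the start
- stone2: a loose round pale-blue cut stone of 30 mm diameter: a straight-sided disc 24 mm thick with bevelled rims, both flat faces alike (either may be up), 44 g; origin at its centre, z along its axis. May be absent. Lies flat on the table at the start
- stone3: a loose round pale-blue cut stone of 26 mm diameter: a straight-sided disc 24 mm thick with bevelled rims, both flat faces alike (either may be up), 33 g; origin at its centre, z along its axis. May be absent. Lies flat on the table at the start
- gembox: small black gem box: a 40 mm square block 28 high with one blue cut stone, 22 mm round and 13 high, fixed in the middle of its top; 60 g; origin at the middle of its underside, sides along x and y. To be set on the plinth
- hole0 (a point): centre of the mouth of the arm's hole for the 38 mm stone (hole 40.5 mm wide, 11 deep; at x = 83, y = 0, z = 15 in the arm's frame)
- hole1 (a point): centre of the mouth of the arm's hole for the 34 mm stone (hole 36.5 mm wide, 11 deep; at x = 39, y = 0, z = 15 in the arm's frame)
- hole2 (a point): centre of the mouth of the arm's hole for the 30 mm stone (hole 32.5 mm wide, 11 deep; at x = -36, y = 0, z = 15 in the arm's frame)
- hole3 (a point): centre of the mouth of the arm's hole for the 26 mm stone (hole 28.5 mm wide, 11 deep; at x = -74, y = 0, z = 15 in the arm's frame)
- loupe: bystander, to be left alone: black pocket loupe, 34 mm round, 24 high, with a steel tail 45 mm out along +x; origin at the middle of its underside
- cabochon0: bystander, to be left alone: turquoise cabochon, 28 mm round, 11 high; origin at the middle of its underside
- cabochon1: bystander, to be left alone: turquoise cabochon, 28 mm round, 11 high; origin at the middle of its underside
- citrine: bystander, to be left alone: yellow cut stone, 30 mm round, 17 high; origin at the middle of its underside
- tweezers: bystander, to be left alone: steel tweezers, 130 mm long (x), 6 high; origin at the middle of its underside
- weight: bystander, to be left alone: steel scale weight, 28 mm round, 30 high; origin at the middle of its underside

How it is judged:
On the way, in this order (a step that is already met when the one before it is completed fails the run):
1. the arm is hooked into the top slots and pressed fully home, lock bar down (value of joint lock above 0.006 m and x of back in the frame of upright between -0.006 and 0.003 m and y of back in the frame of upright between -0.004 and 0.004 m and z of back in the frame of upright between 0.171 and 0.18 m and angle between the x axis of bracket and the x axis of upright, either way round below 0.08 rad and angle between bracket's own z axis and vertical below 0.08 rad), for 0.3 s.
2. every stone present lies in the hole of its size and the gem box stands on the plinth, the arm still home (all of step 1 and horizontal distance between stone0 and hole0 below 0.006 m and z of stone0 in the frame of bracket between 0.01 and 0.0195 m and angle between the z axis of each of stone0, stone1, stone2, stone3 and the z axis of bracket, either way round below 0.12 rad and horizontal distance between stone1 and hole1 below 0.006 m and z of stone1 in the frame of bracket between 0.01 and 0.0195 m and horizontal distance between stone2 and hole2 below 0.006 m and z of stone2 in the frame of bracket between 0.01 and 0.0195 m and horizontal distance between stone3 and hole3 below 0.006 m and z of stone3 in the frame of bracket between 0.01 and 0.0195 m and x of gembox in the frame of plinth between -0.063 and 0.063 m and y of gembox in the frame of plinth between -0.023 and 0.023 m and z of gembox in the frame of plinth between 0.12 and 0.13 m and angle between gembox's own z axis and vertical below 0.1 rad), for 0.2 s.
At the end, for the whole second after the job is handed in: Arm home in the top slots (back within 6 mm of the upright, 4 sideways, 5 in height, 0.08 rad of level), lock bar down over 6 mm; every stone in its own hole (6 mm off centre, 3.5 off the floor, 0.12 rad at most); gem box upright on the plinth, overhang 3 mm at most; all at rest (all of step 2 and linear speed of each of bracket, gembox, stone0, stone1, stone2, stone3 below 0.02 m/s); the robot touches nothing.
It fails at once if a bystander is moved more than 50 mm (distance of any of loupe, cabochon0, cabochon1, citrine, tweezers, weight from where it was at the start of the episode above 0.05 m).
Of stone0, stone1, stone2, stone3 only 2 to 4 are there at a start; the rules pass over those that are not, and their reading is None.
At some moment in a run one of stone0, stone1, stone2, stone3 may be knocked a few centimetres aside while the robot is not near it.
It also fails if it takes over 210 s, if anything falls off the work surface, if the arm or the gripper's body presses on something with over 40 N, if the wrist force passes 120 N, or if a joint passes its speed limit or range.

### The arm

A 6-joint arm with a two-finger parallel gripper is mounted at the origin on the work surface. World frame = base frame: x ahead of the robot, y to its left, z up, the work surface at z = 0. Lengths are in m, angles in rad, forces in N, time in s.
With the tool pointing down it reaches from about 0.35 to 1 m from the base axis. Payload 7.1 kg.
Tool frame: the origin (TCP) lies on the centre line of the jaws, within the pads' length; the fingertips stand manip.tcp_to_tips ahead of it and the grasp point (between the pads) lies 3 mm ahead of it (manip.tcp_to_tips is the distance from the TCP to the fingertips, in m); z points along the fingers, y is the direction in which the jaws open and shut (so a half turn about z gives the same grasp; the last joint's range is limited). The gripper opens to 85 mm and grips with 20 to 120 N. Pads are 22 mm wide; open, the fingers measure 114 mm over their backs; the gripper's body (76 mm by 85 mm) begins 54 mm behind the grasp point. The pads swing forward as they close: fully open they stand 13 mm farther back than shut.
Start: joints at [-1.255, 0.423, 1.63, -0, 1.089, -0.019], TCP at [0.205, -0.59, 0.253] pointing down, gripper open.
Joint ranges: [-3, 3], [-0.9, 2.11], [0.09, 2.58], [-1.31, 4.45], [0.11, 2.69], [-2.54, 2.54]. Speed limits (rad/s): [2.39, 2.39, 3.01, 3.14, 3.14, 3.14].

### API

Orientations are given as [roll, pitch, yaw] about the fixed x, y, z axes, in that order (R = Rz(yaw) Ry(pitch) Rx(roll)).
In Python, from plant import manip gives the robot as it stands. The module is installed in compiled form; this text tells all that it offers.
- The arm moves only by the tool play_rows, never from a script. Its argument "targets" is a list of rows, each a list of 5 numbers: the shift along the tool's x, y, z in mm, then the turn about the tool's z in rad, then the opening, from 0 (shut) to 1 (fully open). A call has exactly 10 rows; each row is the pose to reach, as a shift and turn from the pose commanded when the call began, along the tool's axes at that moment; what a row does not reach only later rows make up. A row lasts 1/12 s, in which the tool goes at most 41.7 mm and 7.16 degrees, less where a joint would pass 70% of its speed; a pose out of reach is approached as far as the arm can. A call with a gripper value outside its range is refused whole. The fingers move at their own pace and stop on an object; "grip_force" is the grip in N (left out, the last holds). Time passes only in rows, so rows that repeat a pose let the fingers close, or fill a call up. It gives the time, the measured TCP pose, the force and the opening at its end, in the units of the state.
- manip.sense(): the state, without advancing time (a new reading comes with each control period).
- manip.capture(name): name is "scene" or "top" or "wrist"; returns a dict with "pixels" (420x560x3 uint8, red, green, blue), "z_map" (420x560 float32, m along the optical axis (not along the pixel's ray), 0 where there is no reading), "camera_matrix" (3x3 intrinsics, pixels), "k1" (the pictures are not rectified: a ray, as slopes to the right and down, at radius r is drawn at 1 + k1 r^2 times it, then the intrinsics apply), "eye" and "orientation" of the camera in the world. Camera axes: x right, y down, z forward; pixel columns grow to the right and rows downward; lengths in m; the calibration is good to about 2 mm. A picture is of the moment at which its call begins.
- manip.job_done(): hands the job in, once; it reports no verdict.
The state is a dict: "clock": time; "joint_positions": joint angles; "joint_vel": joint speeds; "joint_torque": joint torques, N m; "tool_pos": TCP position; "tcp_rot": TCP orientation; "ft_force": force on the tool from outside, world axes, zero at the start; "ft_torque": the same for the moment, N m; "opening": finger opening in m.
Only numpy, scipy, OpenCV 4.12 (cv2) and the standard library are available. Lean on these libraries where they do the work, as an engineer would, in place of code of your own. Each camera call takes 0.05 s, during which the arm holds its last target.

## Working session

There is one attempt and no reset: what is moved stays moved. The work goes in short steps, Python scripts to look and compute and a tool call to move; the robot and the scene stay as the last step left them, time stands still between calls to the robot, and variables do not carry over. Pictures are saved under pics/ and viewed, and the job is handed in when it is done.

Besides the shell and the picture viewer there is one more tool, called after ">>>" in YAML: its name, and indented under it one key for each argument. play_rows: Moves the arm, as the interface text tells. Its arguments: {"type":"object","properties":{"targets":{"type":"array"},"grip_force":{"type":"number"}},"required":["targets"]}

```bash
mkdir -p pics; ls; cat > h.py <<'E'
import numpy as np, cv2
from plant import manip
E
python3 - <<'E'
from h import *
print(manip.sense(), manip.tcp_to_tips)
for n in ["scene","top","wrist"]:
    c=manip.capture(n); cv2.imwrite(f"pics/{n}0.png",c["pixels"][:,:,::-1]); np.save(f"{n}0.npy",c,allow_pickle=True)
    print(n,c["camera_matrix"],c["k1"],c["eye"],c["orientation"])
E
```

```text
pics
{'clock': 0.0, 'joint_positions': array([-1.25500969e+00,  4.23836903e-01,  1.63073648e+00, -9.88882171e-06,
        1.08864230e+00, -1.89426001e-02]), 'joint_vel': array([ 0.00065485, -0.00164048, -0.00236038,  0.001492  , -0.00023241,
        0.00101388]), 'joint_torque': array([ 1.03709255e-03, -5.57375121e+01, -2.81746441e+01,  1.59231713e-04,
        7.34591827e-03, -1.86118325e-05]), 'tool_pos': array([ 0.20520571, -0.58976904,  0.25252988]), 'tcp_rot': array([-3.13996975e+00, -2.19901026e-05,  3.34733814e-01]), 'ft_force': array([0.04260433, 0.28527701, 0.84679537]), 'ft_torque': array([-0.00028717, -0.02871027,  0.03825206]), 'opening': 0.08565936729800497} 0.022
scene [[398.91185938   0.         282.34222767]
 [  0.         398.91185938 204.78766203]
 [  0.           0.           1.        ]] 0.008208688497966377 [1.08034878 0.22558686 0.94184953] [-2.49244851  0.00323978  1.93787321]
top [[469.08449474   0.         287.12883332]
 [  0.         469.08449474 210.47694842]
 [  0.           0.           1.        ]] -0.09582461019211397 [0.33705188 0.00215823 1.05626021] [-2.96305186e+00 -1.48570712e-03 -1.55259137e+00]
wrist [[337.40444616   0.         277.15170612]
 [  0.         337.40444616 209.02392181]
 [  0.           0.           1.        ]] 0.027548859252195693 [ 0.28298376 -0.56273947  0.37450244] [ 2.81343622e+00  8.51385910e-04 -1.23598018e+00]
```

View pics/scene0.png

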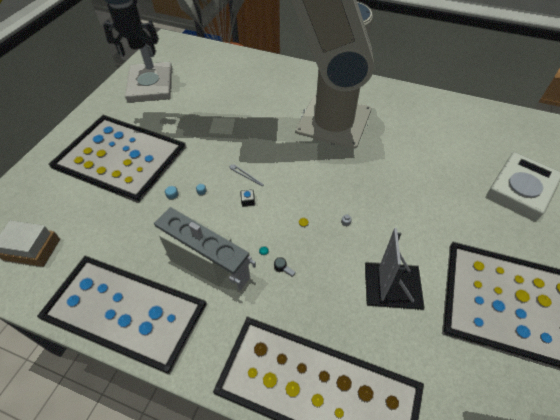

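View pics/top0.png

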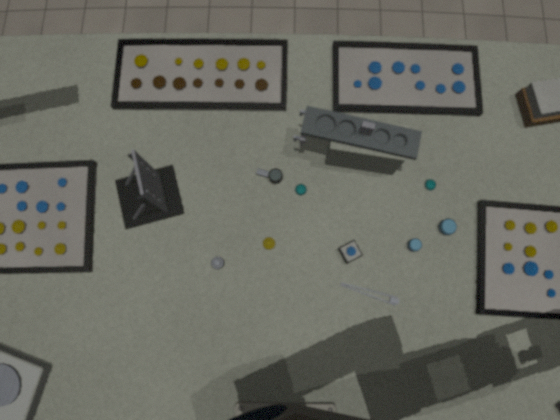

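View pics/wrist0.png

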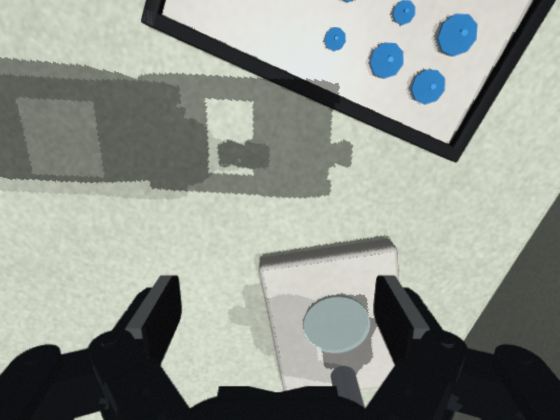

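Top view: the arm lies on the plinth at about (360,132), fin at (367,127). The upright is at (148,190) and the gem box at (351,251). There are two pale stones, at (448,227) and (415,245). Next come the helpers and a coarse measurement.

```bash
cat > h.py <<'E'
import numpy as np, cv2
from plant import manip
from scipy.spatial.transform import Rotation as R
def rot(e): return R.from_euler('xyz',e).as_matrix()
def rays(c,uv):
    uv=np.atleast_2d(uv).astype(float); K=c["camera_matrix"]
    d=(uv-[K[0,2],K[1,2]])/[K[0,0],K[1,1]]
    s=d.copy()
    for _ in range(10): s=d/(1+c["k1"]*(s**2).sum(1,keepdims=True))
    return np.c_[s,np.ones(len(s))]
def onplane(c,uv,z):
    r=rays(c,uv)@rot(c["orientation"]).T
    e=np.asarray(c["eye"]); return e+r*((z-e[2])/r[:,2:])
def proj(c,P):
    p=(np.atleast_2d(P)-c["eye"])@rot(c["orientation"]); s=p[:,:2]/p[:,2:]
    s=s*(1+c["k1"]*(s**2).sum(1,keepdims=True)); K=c["camera_matrix"]
    return s*[K[0,0],K[1,1]]+[K[0,2],K[1,2]]
def cloud(c):
    h,w=c["z_map"].shape; uu,vv=np.meshgrid(np.arange(w),np.arange(h))
    r=rays(c,np.c_[uu.ravel(),vv.ravel()])*c["z_map"].reshape(-1,1)
    P=r@rot(c["orientation"]).T+c["eye"]; P[c["z_map"].ravel()==0]=np.nan
    return P.reshape(h,w,3)
def snap(name,fn,scale=1,crop=None):
    c=manip.capture(name); im=c["pixels"][:,:,::-1]
    cv2.imwrite(f"pics/{fn}.png",im); np.save(f"{fn}.npy",c,allow_pickle=True); return c
def load(fn): return np.load(fn+".npy",allow_pickle=True).item()
E
python3 - <<'E'
from h import *
im=None
for n in ["top","scene"]:
    c=load(n+"0"); P=cloud(c); px=c["pixels"]
    print(n,"table z", np.nanmedian(P[200:300,150:400,2]))
    for lo,hi in [(.115,.13),(.13,.15),(.165,.21)]:
        m=((P[...,2]>lo)&(P[...,2]<hi)&(P[...,0]>.2)&(P[...,0]<.8)&(abs(P[...,1])<.5)).astype(np.uint8)
        k,l,st,ce=cv2.connectedComponentsWithStats(m)
        for i in range(1,k):
            if st[i,4]>20:
                Q=P[l==i]; r=cv2.minAreaRect(Q[:,:2].astype(np.float32)*1000)
                print(lo,st[i],np.round(np.median(Q,0),3),[np.round(x,1) for x in r])
    # pale blue
    hsv=cv2.cvtColor(px,cv2.COLOR_RGB2HSV)
    m=cv2.inRange(hsv,(85,60,70),(115,255,255))
    k,l,st,ce=cv2.connectedComponentsWithStats(m)
    for i in range(1,k):
        if st[i,4]>20:
            print(st[i],ce[i].round(1),hsv[l==i].mean(0).round(),np.nanmedian(P[l==i],0).round(3))
E
python3 -c "
import cv2
for n,(a,b,c,d) in {'top':(90,290,100,500)}.items():
    i=cv2.imread(f'pics/{n}0.png')[a:b,c:d]; cv2.imwrite('pics/topz.png',cv2.resize(i,None,fx=2,fy=2,interpolation=cv2.INTER_CUBIC))
i=cv2.imread('pics/scene0.png')[150:320,140:440]; cv2.imwrite('pics/scenez.png',cv2.resize(i,None,fx=2.6,fy=2.6,interpolation=cv2.INTER_CUBIC))
"
```

```text
top table z 0.0008234576264560811
0.115 [316 116  19  17 137] [ 0.69  -0.072  0.129] [array([689.5, -71.1]), array([37.4, 33.3]), np.float64(57.1)]
0.115 [369 119  40   9  83] [ 0.696 -0.218  0.125] [array([ 696.2, -206.4]), array([84.1,  8.2]), np.float64(81.9)]
0.115 [337 122  17  14 120] [ 0.68  -0.114  0.129] [array([ 680.8, -113.8]), array([30. , 33.8]), np.float64(0.8)]
0.115 [374 131  14  12  78] [ 0.663 -0.188  0.129] [array([ 664.5, -187.5]), array([27.3, 24.5]), np.float64(89.5)]
0.115 [393 136  13  11  63] [ 0.656 -0.229  0.129] [array([ 655.9, -227.5]), array([25.7, 21.2]), np.float64(26.2)]
0.115 [330 141  78  21 551] [ 0.633 -0.148  0.125] [array([ 630.4, -162.1]), array([161.1,  17.2]), np.float64(78.6)]
0.115 [146 168   7  25  43] [0.566 0.29  0.122] [array([564.1, 289.7]), array([50.7,  2.4]), np.float64(14.4)]
0.115 [144 196  11  10  31] [0.518 0.283 0.123] [array([518.5, 286.3]), array([ 8.9, 24.4]), np.float64(36.5)]
0.13 [ 301  106  121   54 2810] [ 0.667 -0.145  0.14 ] [array([ 670.6, -145.9]), array([244.3,  61.3]), np.float64(78.1)]
0.13 [139 157  14  47 140] 
[... 5053 characters left out ...]
4. 142.] [0.529 0.57  0.021]
[148 306  15  13 152] [155.1 312.1] [102. 168. 145.] [ 0.842 -0.196  0.024]
[105 309  11  10  85] [109.7 313.8] [103. 158. 143.] [ 0.884 -0.298  0.02 ]
[516 309  11   9  81] [520.8 313.1] [103. 167. 143.] [0.529 0.621 0.02 ]
[118 314  13  13 138] [124.1 320.1] [103. 166. 144.] [ 0.885 -0.253  0.023]
[167 314   8   8  50] [170.7 317.6] [103. 158. 146.] [ 0.839 -0.155  0.02 ]
[474 318  10   9  67] [478.4 321.7] [103. 160. 143.] [0.587 0.529 0.019]
[139 321  14  14 144] [145.2 327.8] [103. 171. 145.] [ 0.883 -0.197  0.024]
[516 325  15  13 142] [523.  331.1] [103. 167. 141.] [0.575 0.626 0.022]
[541 332  11  11  90] [546.  337.4] [102. 165. 140.] [0.57  0.676 0.02 ]
```

View pics/topz.png

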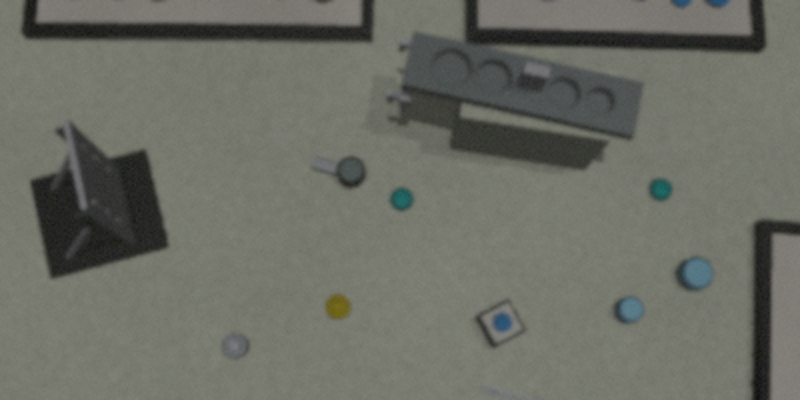

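View pics/scenez.png

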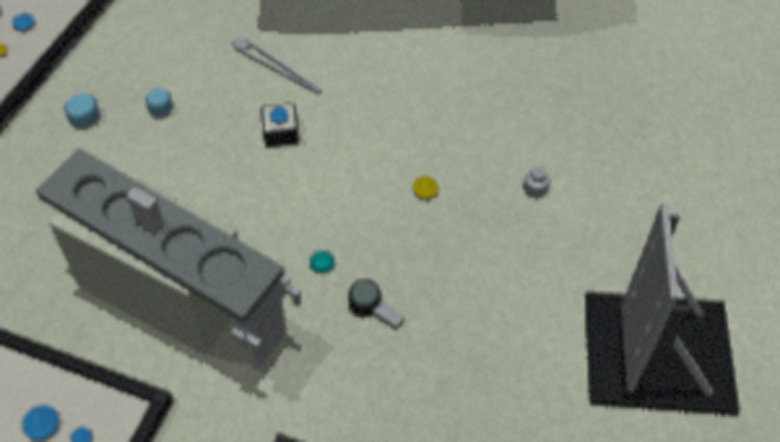

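```bash
cat >> h.py <<'E'
def go(x,y,z,psi,s=None):
    "shift (tool axes, mm) and turn to reach a pose, from the measured pose"
    s=s or manip.sense(); Rt=rot(s["tcp_rot"]); d=Rt.T@(np.array([x,y,z])-s["tool_pos"])*1000
    cur=np.arctan2(Rt[1,0],Rt[0,0]); t=-(psi-cur); t=(t+np.pi/2)%np.pi-np.pi/2
    print("shift",d.round(1),"turn",round(t,4),"dist",np.linalg.norm(d).round(0))
def st():
    s=manip.sense(); print("t",round(s["clock"],2),s["tool_pos"].round(4),s["tcp_rot"].round(4),"F",s["ft_force"].round(1),"op",round(s["opening"],4))
E
python3 - <<'E'
from h import *
go(.67,-.152,.30,1.363)
E
```

```text
shift [ 582.8 -260.9  -47. ] turn -1.0282 dist 640.0
```

>>> play_rows:
  targets:
    - [36, -16, -47, -0.1, 1]
    - [72, -32, -47, -0.2, 1]
    - [108, -48, -47, -0.3, 1]
    - [144, -64, -47, -0.4, 1]
    - [180, -80, -47, -0.5, 1]
    - [216, -96, -47, -0.6, 1]
    - [252, -112, -47, -0.7, 1]
    - [288, -128, -47, -0.8, 1]
    - [324, -144, -47, -0.9, 1]
    - [360, -160, -47, -1.0, 1]
  grip_force: 60

```text
clock: 0.98
tool_pos: [0.4939, -0.3191, 0.3002]
tcp_rot: [-3.141, -0.0, 1.34]
ft_force: [-0.1, -0.9, -0.3]
opening: 0.0853
```

```bash
python3 - <<'E'
from h import *
st(); go(.67,-.152,.30,1.363)
E
```

```text
t 0.98 [ 0.4939 -0.3191  0.3002] [-3.1413e+00 -1.0000e-04  1.3399e+00] F [-0.1 -0.9 -0.3] op 0.0853
shift [2.030e+02 1.332e+02 2.000e-01] turn -0.0231 dist 243.0
```

>>> play_rows:
  targets:
    - [34, 22, 0, -0.02, 1]
    - [68, 44, 0, -0.02, 1]
    - [101, 66, 0, -0.02, 1]
    - [135, 89, 0, -0.02, 1]
    - [169, 111, 0, -0.02, 1]
    - [190, 125, 0, -0.02, 1]
    - [203, 133, 0, -0.02, 1]
    - [203, 133, 0, -0.02, 1]
    - [203, 133, 0, -0.02, 1]
    - [203, 133, 0, -0.02, 1]

```text
clock: 1.82
tool_pos: [0.6685, -0.1556, 0.3]
tcp_rot: [-3.14, 0.0, 1.354]
ft_force: [-0.7, -0.7, 0.1]
opening: 0.0853
```

```bash
python3 - <<'E'
from h import *
st(); snap("wrist","w1")
E
```

```text
t 1.82 [ 0.6685 -0.1556  0.3   ] [-3.1404e+00  4.0000e-04  1.3540e+00] F [-0.7 -0.7  0.1] op 0.0853
```

View pics/w1.png

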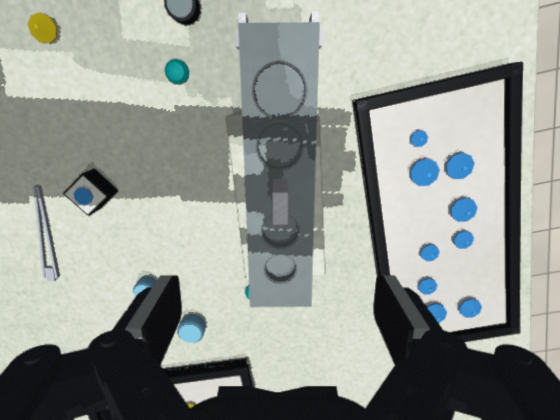

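Wrist view: the arm's shelf runs from (240,22) to (312,306), with claws at (240,18) and (315,18) and the fin top at (280,208). I'll measure the shelf outline and fin by casting rays onto planes.

```bash
cat >> h.py <<'E'
def shelf(c,zlo,zhi,z,roi):
    P=cloud(c); m=((P[...,2]>zlo)&(P[...,2]<zhi)).astype(np.uint8)
    a,b,e,f=roi; mm=np.zeros_like(m); mm[a:b,e:f]=m[a:b,e:f]
    k,l,s,ce=cv2.connectedComponentsWithStats(mm); i=1+s[1:,4].argmax()
    cs,_=cv2.findContours((l==i).astype(np.uint8),cv2.RETR_EXTERNAL,cv2.CHAIN_APPROX_NONE)
    uv=max(cs,key=len)[:,0]; X=onplane(c,uv,z)[:,:2]
    return cv2.minAreaRect((X*1000).astype(np.float32)),uv,np.nanmedian(P[l==i][:,2])
E
python3 - <<'E'
from h import *
c=load("w1")
r,uv,zz=shelf(c,.132,.150,.140,(0,330,150,400)); print(r,zz)
r,uv,zf=shelf(c,.168,.20,.183,(0,330,150,400)); print(r,zf)
P=cloud(c)
# holes: floor depth components
m=((P[...,2]>.122)&(P[...,2]<.1345)).astype(np.uint8); m[:, :235]=0; m[:,325:]=0
k,l,s,ce=cv2.connectedComponentsWithStats(m)
for i in range(1,k):
    if s[i,4]>150: print(s[i],onplane(c,ce[i],.129).round(4))
g=cv2.imread("pics/w1.png",0)
print("hand:",manip.sense()["tool_pos"])
print(proj(c,[[.67,-.152,.183]]))
E
```

```text
((671.7803955078125, -146.7883758544922), (245.88551330566406, 60.71286392211914), 78.18399047851562) 0.14130482195093733
((670.740478515625, -152.150146484375), (29.150611877441406, 11.823780059814453), 78.17815399169922) 0.18428081000400529
[ 255   64   50   53 2077] [[ 0.6878 -0.0721  0.129 ]]
[ 313  108   12  169 1273] [[ 0.7007 -0.1821  0.129 ]]
[ 235  114   14  167 1315] [[ 0.6363 -0.1464  0.129 ]]
[ 258  124   44   44 1452] [[ 0.6784 -0.1163  0.129 ]]
[263 217  35  29 683] [[ 0.6618 -0.1947  0.129 ]]
[266 255  30  24 538] [[ 0.6543 -0.2308  0.129 ]]
hand: [ 0.66847459 -0.1558953   0.30019551]
[[279.05761004 205.87101077]]
```

```bash
python3 - <<'E'
from h import *
go(.575,.237,.33,1.824)
E
```

```text
shift [ 363.5 -176.1  -29.8] turn -0.4706 dist 405.0
```

>>> play_rows:
  targets:
    - [36, -18, -30, -0.1, 1]
    - [72, -36, -30, -0.2, 1]
    - [109, -53, -30, -0.3, 1]
    - [145, -70, -30, -0.4, 1]
    - [182, -88, -30, -0.47, 1]
    - [218, -106, -30, -0.47, 1]
    - [254, -123, -30, -0.47, 1]
    - [290, -141, -30, -0.47, 1]
    - [330, -160, -30, -0.47, 1]
    - [363, -176, -30, -0.47, 1]

```text
clock: 2.7
tool_pos: [0.5746, 0.2379, 0.3308]
tcp_rot: [3.141, 0.0, 1.823]
ft_force: [1.6, -0.0, -0.0]
opening: 0.0855
```

>>> play_rows:
  targets:
    - [0, 0, 0, 0, 1]
    - [0, 0, 0, 0, 1]
    - [0, 0, 0, 0, 1]
    - [0, 0, 0, 0, 1]
    - [0, 0, 0, 0, 1]
    - [0, 0, 0, 0, 1]
    - [0, 0, 0, 0, 1]
    - [0, 0, 0, 0, 1]
    - [0, 0, 0, 0, 1]
    - [0, 0, 0, 0, 1]

```text
clock: 3.53
tool_pos: [0.5755, 0.2375, 0.3303]
tcp_rot: [-3.142, -0.0, 1.825]
ft_force: [0.5, 0.6, -0.3]
opening: 0.0853
```

```bash
python3 - <<'E'
from h import *
st(); snap("wrist","w2")
E
```

```text
t 3.53 [0.5755 0.2375 0.3303] [-3.1415 -0.      1.8246] F [ 0.5  0.6 -0.3] op 0.0853
```

View pics/w2.png

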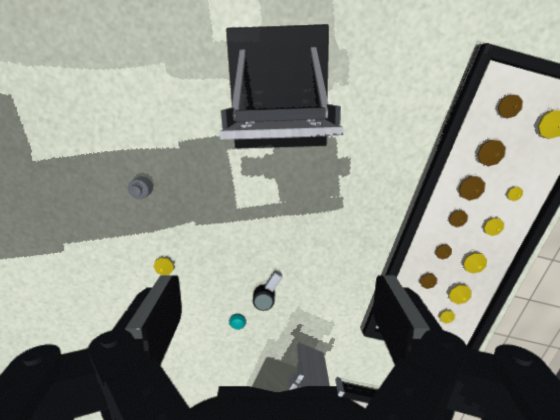

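The plate's top edge shows as a light strip from (221,134) to (342,131). I'll zoom in for its edges.

```bash
python3 - <<'E'
from h import *
c=load("w2"); im=cv2.imread("pics/w2.png")
cv2.imwrite("pics/w2z.png",cv2.resize(im[90:160,210:355],None,fx=5.5,fy=5.5,interpolation=cv2.INTER_NEAREST))
P=cloud(c); m=(P[...,2]>.186)&(P[...,2]<.203); m[160:]=0
v,u=np.nonzero(m); print(u.min(),u.max(),v.min(),v.max(),np.median(P[m][:,2]))
g=cv2.cvtColor(im,cv2.COLOR_BGR2GRAY)
print(g[120:145,230],g[120:145,280],g[120:145,335]); print(g[132,210:230],g[131,335:350])
E
```

```text
220 343 125 138 0.19508287943699637
[ 26  24  28  27  27  40  59  74  78  85 125 173 192 193 194 194 193 191
 179 151 131 128 128 127 127] [ 65  71  77  79  77  79  80  81 106 163 188 192 191 192 191 191 186 134
  51  25  24  23  27  23  23] [ 55  54  54  56  60  72  93 158 184 186 186 186 181 141 109 157 194 180
 160 144 135 134 131 130 130]
[219 219 218 216 213 210 209 207 206 201 195 192 189 188 187 189 189 190
 190 192] [186 187 187 188 189 189 190 191 200 203 205 207 210 213 213]
```

View pics/w2z.png

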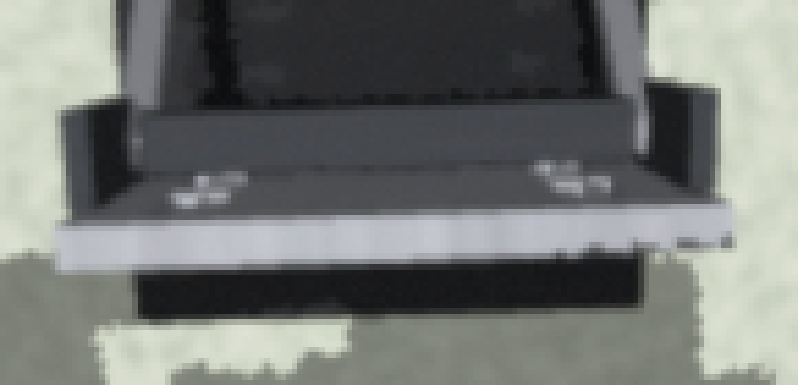

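```bash
python3 - <<'E'
from h import *
c=load("w2")
B=onplane(c,[[230,130.2],[280,128.5],[335,126.7]],.194); F=onplane(c,[[230,138.5],[280,137.0],[335,134.4]],.194)
E=onplane(c,[[219.9,134.8],[342.8,130.6]],.194)
print(B*1000,F*1000,E*1000)
for a in (B,F,E):
    d=a[0]-a[-1]; print(np.degrees(np.arctan2(d[1],d[0])),np.linalg.norm(d))
# foot from top camera
t=load("top0"); hsv=cv2.cvtColor(t["pixels"],cv2.COLOR_RGB2HSV)
m=(t["pixels"].max(2)<62).astype(np.uint8); m[:,:108]=0;m[:,190:]=0;m[:145]=0;m[235:]=0
uv=np.argwhere(m)[:,::-1]; r=cv2.minAreaRect((onplane(t,uv,.01)[:,:2]*1000).astype(np.float32)); print(r,len(uv))
# foot from wrist: back edge corners
print(onplane(c,[[227,27],[327,25],[236,147],[328,145]],.01)*1000)
# plinth/bracket seen in w2?
E
```

```text
[[526.33266252 284.05853036 194.        ]
 [562.18565905 294.67055897 194.        ]
 [601.50765582 306.17188686 194.        ]] [[527.58911007 278.07898399 194.        ]
 [563.76776352 288.6413583  194.        ]
 [603.23037877 300.81477259 194.        ]] [[519.69935135 278.84154404 194.        ]
 [608.01330131 304.91727267 194.        ]]
-163.6083100980262 0.07835993971817212
-163.2705952733103 0.07898428713722024
-163.55014689140464 0.09208310040717133
((577.2048950195312, 329.3003845214844), (167.535888671875, 137.77796936035156), 16.2915096282959) 2878
[[479.31733806 373.48534915  10.        ]
 [591.10630338 404.58407311  10.        ]
 [518.51384231 241.04165726  10.        ]
 [633.61497055 273.54814303  10.        ]]
```

```bash
python3 - <<'E'
from h import *
go(.6705,-.153,.24,1.3646)
E
```

```text
shift [-402.    -6.2   90.3] turn 0.4601 dist 412.0
```

>>> play_rows:
  targets:
    - [-38, 0, 0, 0.05, 1]
    - [-77, 0, 0, 0.1, 1]
    - [-117, -1, 4, 0.15, 1]
    - [-157, -2, 10, 0.2, 0.8]
    - [-197, -3, 20, 0.26, 0.7]
    - [-237, -4, 30, 0.32, 0.6]
    - [-277, -5, 40, 0.38, 0.6]
    - [-317, -6, 50, 0.44, 0.6]
    - [-355, -6, 60, 0.46, 0.6]
    - [-390, -6, 70, 0.46, 0.6]

```text
clock: 4.42
tool_pos: [0.668, -0.1436, 0.2599]
tcp_rot: [3.141, 0.0, 1.363]
ft_force: [0.5, 0.2, 1.2]
opening: 0.0513
```

```bash
python3 - <<'E'
from h import *
st(); go(.6705,-.153,.175,1.3646)
E
```

```text
t 4.42 [ 0.668  -0.1436  0.2599] [3.1412e+00 1.0000e-04 1.3631e+00] F [0.5 0.2 1.2] op 0.0513
shift [-8.6  4.4 84.9] turn -0.0015 dist 85.0
```

>>> play_rows:
  targets:
    - [-6, 0, 10, 0, 0.5]
    - [-12, 0, 25, 0, 0.5]
    - [-12, 0, 40, 0, 0.5]
    - [-12, 0, 50, 0, 0.5]
    - [-12, 0, 50, 0, 0.5]
    - [-12, 0, 50, 0, 0.5]
    - [-12, 0, 50, 0, 0.5]
    - [-12, 0, 50, 0, 0.5]
    - [-12, 0, 50, 0, 0.5]
    - [-12, 0, 50, 0, 0.5]

```text
clock: 5.25
tool_pos: [0.6656, -0.1529, 0.2112]
tcp_rot: [3.14, 0.0, 1.365]
ft_force: [0.6, 0.2, 0.2]
opening: 0.0431
```

```bash
python3 - <<'E'
from h import *
st(); go(.6705,-.153,.175,1.3646); snap("wrist","w3")
E
```

```text
t 5.25 [ 0.6656 -0.1529  0.2112] [3.1403 0.     1.3651] F [0.6 0.2 0.2] op 0.0431
shift [ 0.9  4.8 36.2] turn 0.0005 dist 37.0
```

View pics/w3.png

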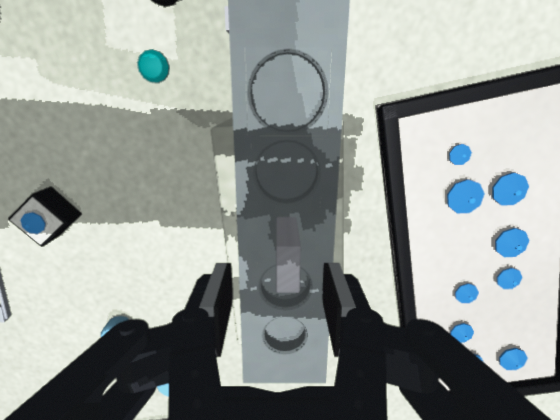

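The fin (288,265) stands about 10 px right of the jaws' middle at (278), which agrees with the computed +4.8 mm. I'll descend and close.

>>> play_rows:
  targets:
    - [1, 5, 0, 0, 0.5]
    - [1, 5, 10, 0, 0.5]
    - [1, 5, 20, 0, 0.5]
    - [1, 5, 30, 0, 0.5]
    - [1, 5, 36, 0, 0.5]
    - [1, 5, 36, 0, 0.5]
    - [1, 5, 36, 0, 0.2]
    - [1, 5, 36, 0, 0]
    - [1, 5, 36, 0, 0]
    - [1, 5, 36, 0, 0]
  grip_force: 70

```text
clock: 6.13
tool_pos: [0.6706, -0.1532, 0.1748]
tcp_rot: [3.141, 0.0, 1.365]
ft_force: [-0.0, -0.2, -0.5]
opening: 0.0112
```

>>> play_rows:
  targets:
    - [0, 0, 0, 0, 0]
    - [0, 0, 0, 0, 0]
    - [0, 0, 0, 0, 0]
    - [0, 0, 0, 0, 0]
    - [0, 0, 0, 0, 0]
    - [0, 0, 0, 0, 0]
    - [0, 0, 0, 0, 0]
    - [0, 0, 0, 0, 0]
    - [0, 0, 0, 0, 0]
    - [0, 0, 0, 0, 0]

```text
clock: 6.97
tool_pos: [0.6707, -0.1532, 0.1747]
tcp_rot: [3.141, 0.0, 1.365]
ft_force: [2.0, -0.9, 4.3]
opening: 0.0109
```

```bash
python3 - <<'E'
from h import *
st(); c=snap("wrist","w4")
E
```

```text
t 6.97 [ 0.6707 -0.1532  0.1747] [3.1407e+00 1.0000e-04 1.3648e+00] F [ 2.  -0.9  4.3] op 0.0109
```

View pics/w4.png

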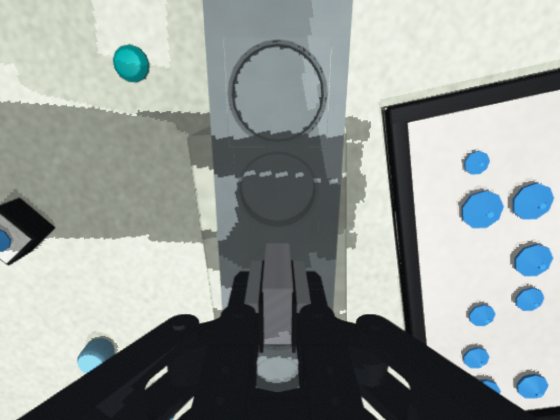

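>>> play_rows:
  targets:
    - [0, 0, -4, 0, 0]
    - [0, 0, -10, 0, 0]
    - [0, 0, -20, 0, 0]
    - [0, 0, -32, 0, 0]
    - [0, 0, -46, 0, 0]
    - [0, 0, -60, 0, 0]
    - [0, 0, -72, 0, 0]
    - [0, 0, -80, 0, 0]
    - [0, 0, -80, 0, 0]
    - [0, 0, -80, 0, 0]

```text
clock: 7.85
tool_pos: [0.6705, -0.1531, 0.2551]
tcp_rot: [3.14, 0.0, 1.365]
ft_force: [0.2, -1.1, -3.1]
opening: 0.0108
```

```bash
python3 - <<'E'
from h import *
st(); c=snap("wrist","w5"); s=manip.sense()
P=cloud(c); m=(P[...,2]>.205)&(P[...,2]<.235); m[300:]=0; m[:,:190]=0;m[:,370:]=0
# plane fit
Q=P[m]; A=np.c_[Q[:,:2]-Q[:,:2].mean(0),np.ones(len(Q))]; k=np.linalg.lstsq(A,Q[:,2],rcond=None)[0]; 
b=np.median(abs(Q[:,2]-A@k)); ok=abs(Q[:,2]-A@k)<.003; k=np.linalg.lstsq(A[ok],Q[ok,2],rcond=None)[0]; print("plane",k,len(Q),b)
tx=np.array([np.cos(1.365),np.sin(1.365)]); print("slope along arm",k[:2]@tx,"across",k[:2]@np.array([-tx[1],tx[0]]))
z=k[2]; print(z)
g=cv2.cvtColor(c["pixels"],cv2.COLOR_RGB2GRAY)
# edges of shelf by depth at several rows
E=[]
for v in range(20,230,15):
    u=np.nonzero(m[v])[0]; a=onplane(c,[[u.min()-.5,v],[u.max()+.5,v]],z)
    d=(a[:,:2]-s["tool_pos"][:2]); f=d@np.c_[tx,[tx[1],-tx[0]]]
    print(v,u.min(),u.max(),(f*1000).round(1).tolist(), (f[:,1].mean()*1000).round(2))
E
```

```text
t 7.85 [ 0.6705 -0.1531  0.2551] [3.1404e+00 1.0000e-04 1.3648e+00] F [ 0.2 -1.1 -3.1] op 0.0108
plane [-0.00048423 -0.00765661  0.22054388] 35742 0.003591325755806646
slope along arm -0.007593990954843904 across -0.0010905905514634207
0.2205438814983977
20 204 351 [[111.0, -30.2], [111.0, 30.2]] 0.01
35 205 350 [[105.6, -30.2], [105.5, 30.2]] 0.01
50 206 349 [[100.0, -30.2], [100.0, 30.2]] 0.01
65 207 348 [[94.2, -30.2], [94.2, 30.2]] 0.01
80 208 347 [[88.3, -30.2], [88.3, 30.2]] 0.01
95 208 346 [[82.2, -30.6], [82.2, 30.2]] -0.2
110 209 345 [[76.0, -30.6], [75.9, 30.2]] -0.21
125 210 344 [[69.5, -30.6], [69.5, 30.2]] -0.21
140 212 343 [[62.8, -30.1], [62.8, 30.2]] 0.02
155 213 342 [[56.0, -30.1], [56.0, 30.2]] 0.02
170 214 341 [[48.9, -30.1], [48.9, 30.1]] 0.02
185 215 340 [[41.7, -30.1], [41.6, 30.1]] 0.02
200 216 339 [[34.2, -30.0], [34.1, 30.1]] 0.02
215 217 338 [[26.4, -30.0], [26.4, 30.1]] 0.02
```

View pics/w5.png

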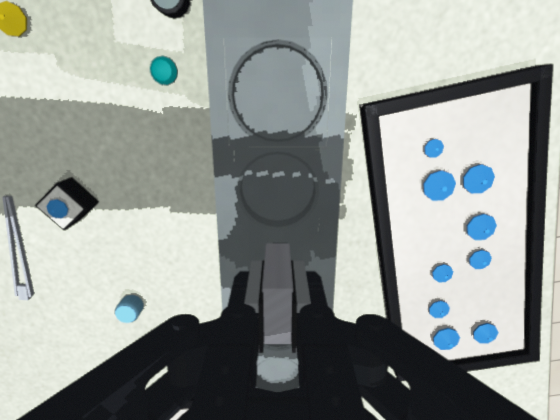

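```bash
python3 - <<'E'
from h import *
go(.6185,.1067,.2447,1.858)
E
```

```text
shift [ 243.7 -103.6    9.5] turn -0.4932 dist 265.0
```

>>> play_rows:
  targets:
    - [10, -4, 0, -0.02, 0]
    - [30, -13, 0, -0.07, 0]
    - [60, -26, 0, -0.13, 0]
    - [90, -39, 0, -0.2, 0]
    - [120, -52, 2, -0.26, 0]
    - [150, -65, 4, -0.32, 0]
    - [180, -77, 6, -0.38, 0]
    - [208, -88, 8, -0.43, 0]
    - [230, -98, 9, -0.47, 0]
    - [244, -104, 9, -0.493, 0]

```text
clock: 8.73
tool_pos: [0.6167, 0.11, 0.2441]
tcp_rot: [-3.139, -0.001, 1.863]
ft_force: [0.6, -0.0, -3.9]
opening: 0.0107
```

>>> play_rows:
  targets:
    - [0, 0, 0, 0, 0]
    - [0, 0, 0, 0, 0]
    - [0, 0, 0, 0, 0]
    - [0, 0, 0, 0, 0]
    - [0, 0, 0, 0, 0]
    - [0, 0, 0, 0, 0]
    - [0, 0, 0, 0, 0]
    - [0, 0, 0, 0, 0]
    - [0, 0, 0, 0, 0]
    - [0, 0, 0, 0, 0]

```text
clock: 9.57
tool_pos: [0.6184, 0.1069, 0.2453]
tcp_rot: [-3.142, -0.0, 1.858]
ft_force: [0.3, 0.0, -2.0]
opening: 0.0113
```

```bash
python3 - <<'E'
from h import *
st(); go(.610,.1354,.2447,1.858); c=snap("wrist","w6");c=snap("top","t6");c=snap("scene","s6")
i=cv2.imread('pics/t6.png')[90:290,100:400]; a=cv2.resize(i,None,fx=2.6,fy=2.6,interpolation=cv2.INTER_CUBIC); cv2.imwrite('pics/t6z.png',a)
i=cv2.imread('pics/s6.png')[170:320,240:440]; cv2.imwrite('pics/s6z.png',cv2.resize(i,None,fx=3.8,fy=3.8,interpolation=cv2.INTER_CUBIC))
E
```

```text
t 9.57 [0.6184 0.1069 0.2453] [-3.1416 -0.      1.8576] F [ 0.3  0.  -2. ] op 0.0113
shift [29.7 -0.   0.6] turn -0.0004 dist 30.0
```

View pics/w6.png

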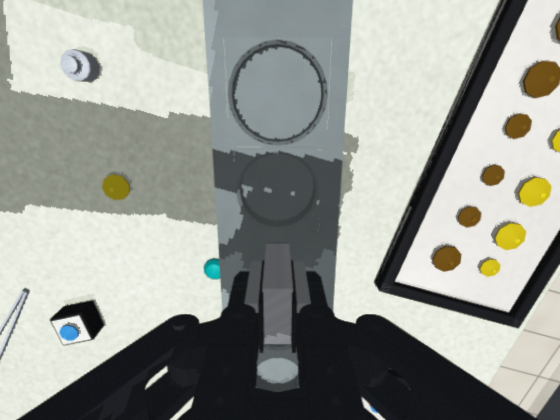

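View pics/t6z.png

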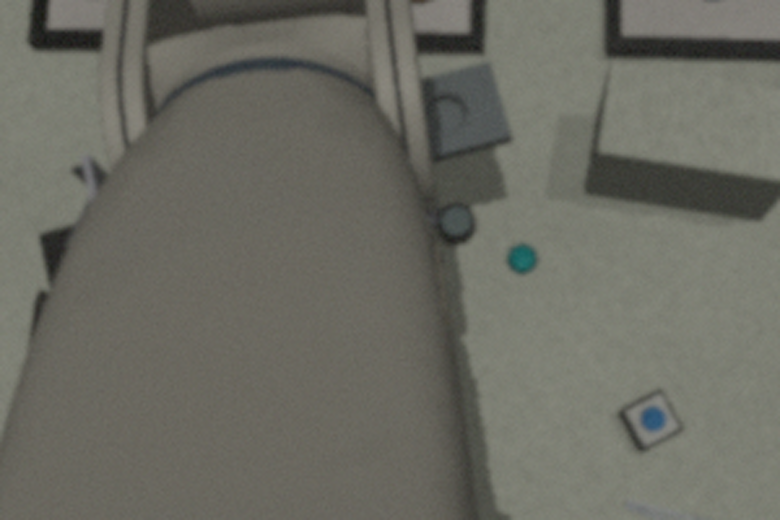

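View pics/s6z.png

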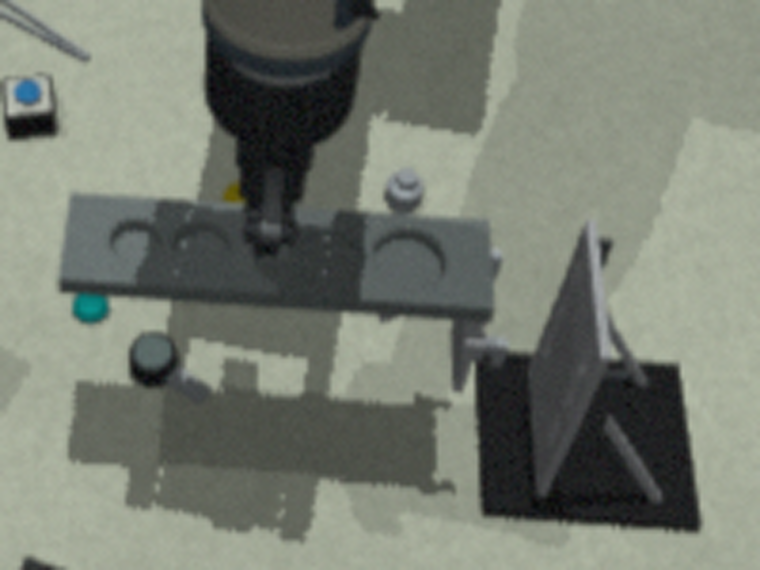

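Scene view: the arm's claws point at the plate, still about 45 mm off. I'll advance in steps while watching the force.

>>> play_rows:
  targets:
    - [5, 0, 0.6, 0, 0]
    - [15, 0, 0.6, 0, 0]
    - [26, 0, 0.6, 0, 0]
    - [33, 0, 0.6, 0, 0]
    - [38, 0, 0.6, 0, 0]
    - [40, 0, 0.6, 0, 0]
    - [40, 0, 0.6, 0, 0]
    - [40, 0, 0.6, 0, 0]
    - [40, 0, 0.6, 0, 0]
    - [40, 0, 0.6, 0, 0]

```text
clock: 10.55
tool_pos: [0.6072, 0.145, 0.2447]
tcp_rot: [-3.142, 0.0, 1.857]
ft_force: [0.8, 0.3, -2.5]
opening: 0.0107
```

```bash
python3 - <<'E'
from h import *
st(); go(.6015,.1642,.2447,1.858); c=snap("wrist","w7");c=snap("scene","s7")
i=cv2.imread('pics/s7.png')[170:320,240:440]; cv2.imwrite('pics/s7z.png',cv2.resize(i,None,fx=3.8,fy=3.8,interpolation=cv2.INTER_CUBIC))
E
```

```text
t 10.55 [0.6072 0.145  0.2447] [-3.1416e+00  1.0000e-04  1.8574e+00] F [ 0.8  0.3 -2.5] op 0.0107
shift [20.  -0.1 -0. ] turn -0.0006 dist 20.0
```

View pics/w7.png

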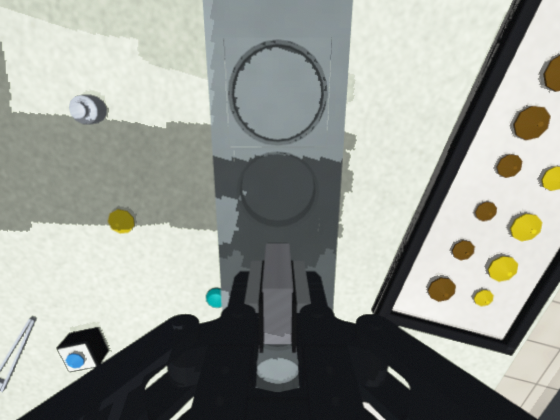

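View pics/s7z.png

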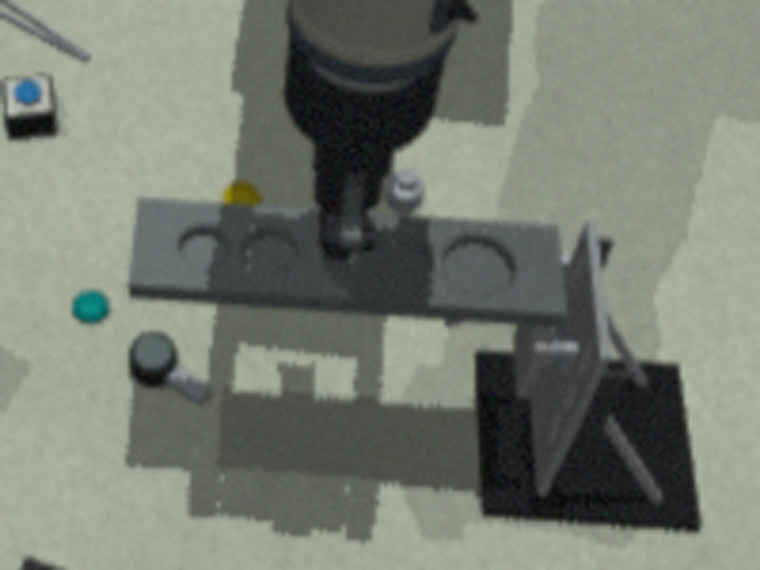

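The claws are about 6 mm from the plate, with no contact yet. Going on to entry.

>>> play_rows:
  targets:
    - [2, 0, 0, 0, 0]
    - [4, 0, 0, 0, 0]
    - [6, 0, 0, 0, 0]
    - [8, 0, 0, 0, 0]
    - [10, 0, 0, 0, 0]
    - [11, 0, 0, 0, 0]
    - [11, 0, 0, 0, 0]
    - [11, 0, 0, 0, 0]
    - [11, 0, 0, 0, 0]
    - [11, 0, 0, 0, 0]

```text
clock: 11.48
tool_pos: [0.604, 0.1559, 0.2447]
tcp_rot: [3.142, 0.0, 1.858]
ft_force: [0.1, 0.1, -2.5]
opening: 0.0108
```

```bash
python3 - <<'E'
from h import *
st(); go(.6015,.1642,.2447,1.858)
E
```

```text
t 11.48 [0.604  0.1559 0.2447] [3.1415 0.     1.8577] F [ 0.1  0.1 -2.5] op 0.0108
shift [ 8.7 -0.1  0. ] turn -0.0003 dist 9.0
```

>>> play_rows:
  targets:
    - [1, 0, 0, 0, 0]
    - [2, 0, 0, 0, 0]
    - [3, 0, 0, 0, 0]
    - [4, 0, 0, 0, 0]
    - [5, 0, 0, 0, 0]
    - [6, 0, 0, 0, 0]
    - [7, 0, 0, 0, 0]
    - [8, 0, 0, 0, 0]
    - [8, 0, 0, 0, 0]
    - [8, 0, 0, 0, 0]

```text
clock: 12.32
tool_pos: [0.6017, 0.1637, 0.2447]
tcp_rot: [-3.142, 0.0, 1.858]
ft_force: [-0.1, -0.3, -2.3]
opening: 0.0108
```

```bash
python3 - <<'E'
from h import *
st(); go(.6015,.1642,.2447,1.858); snap("scene","s8");c=snap("wrist","w8")
i=cv2.imread('pics/s8.png')[190:300,320:440]; cv2.imwrite('pics/s8z.png',cv2.resize(i,None,fx=5.3,fy=5.3,interpolation=cv2.INTER_CUBIC))
E
```

```text
t 12.32 [0.6017 0.1637 0.2447] [-3.1416  0.      1.8579] F [-0.1 -0.3 -2.3] op 0.0108
shift [ 0.6 -0.   0. ] turn -0.0001 dist 1.0
```

View pics/s8z.png

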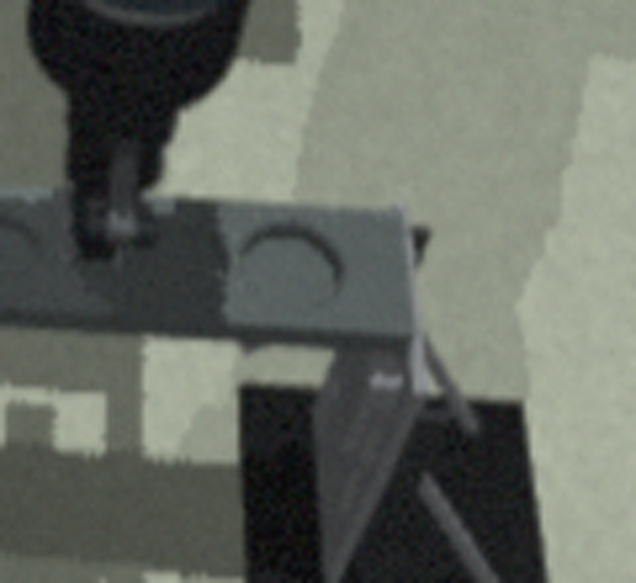

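The claws are in the slots, with no side forces. Now lowering 10 mm.

>>> play_rows:
  targets:
    - [0, 0, 1, 0, 0]
    - [0, 0, 2, 0, 0]
    - [0, 0, 3, 0, 0]
    - [0, 0, 4, 0, 0]
    - [0, 0, 5, 0, 0]
    - [0, 0, 6, 0, 0]
    - [0, 0, 7, 0, 0]
    - [0, 0, 8, 0, 0]
    - [0, 0, 9, 0, 0]
    - [0, 0, 10, 0, 0]

```text
clock: 13.25
tool_pos: [0.6017, 0.1636, 0.2346]
tcp_rot: [-3.141, 0.0, 1.858]
ft_force: [0.6, -0.4, -1.5]
opening: 0.011
```

```bash
python3 - <<'E'
from h import *
st()
E
```

```text
t 13.25 [0.6017 0.1636 0.2346] [-3.1415  0.      1.8578] F [ 0.6 -0.4 -1.5] op 0.011
```

>>> play_rows:
  targets:
    - [0, 0, 0.5, 0, 0]
    - [0, 0, 1, 0, 0]
    - [0, 0, 1.5, 0, 0]
    - [0, 0, 2, 0, 0]
    - [0, 0, 2.5, 0, 0]
    - [0, 0, 3, 0, 0]
    - [0, 0, 3, 0, 0]
    - [0, 0, 3, 0, 0]
    - [0, 0, 3, 0, 0]
    - [0, 0, 3, 0, 0]

```text
clock: 14.08
tool_pos: [0.6019, 0.1636, 0.2319]
tcp_rot: [3.141, 0.0, 1.858]
ft_force: [0.7, -1.7, 2.6]
opening: 0.0109
```

```bash
python3 - <<'E'
from h import *
st()
E
```

```text
t 14.08 [0.6019 0.1636 0.2319] [3.1411e+00 1.0000e-04 1.8577e+00] F [ 0.7 -1.7  2.6] op 0.0109
```

>>> play_rows:
  targets:
    - [0, 0, 0, 0, 0.15]
    - [0, 0, 0, 0, 0.25]
    - [0, 0, 0, 0, 0.3]
    - [0, 0, 0, 0, 0.3]
    - [0, 0, -2, 0, 0.3]
    - [0, 0, -12, 0, 0.3]
    - [0, 0, -26, 0, 0.3]
    - [0, 0, -40, 0, 0.3]
    - [0, 0, -54, 0, 0.3]
    - [0, 0, -62, 0, 0.3]

```text
clock: 14.92
tool_pos: [0.6025, 0.1638, 0.2963]
tcp_rot: [3.139, 0.0, 1.858]
ft_force: [0.4, -0.4, -0.0]
opening: 0.0254
```

```bash
python3 - <<'E'
from h import *
st(); c=snap("wrist","w9"); snap("scene","s9")
P=cloud(c); m=(P[...,2]>.17)&(P[...,2]<.215); m[280:]=0; m[:,:170]=0;m[:,390:]=0
Q=P[m]; A=np.c_[Q[:,:2]-Q[:,:2].mean(0),np.ones(len(Q))]; ok=np.ones(len(Q),bool)
for _ in range(6): k=np.linalg.lstsq(A[ok],Q[ok,2],rcond=None)[0]; ok=abs(Q[:,2]-A@k)<.002
tx=np.array([np.cos(1.858),np.sin(1.858)])
s=manip.sense()["tool_pos"][:2]
print("slope",k[:2]@tx, "z at arm end/x=0",k[2]+k[:2]@(s+.12*tx-Q[:,:2].mean(0)),k[2]+k[:2]@(s-Q[:,:2].mean(0)))
i=cv2.imread('pics/s9.png')[190:300,320:440]; cv2.imwrite('pics/s9z.png',cv2.resize(i,None,fx=5.3,fy=5.3,interpolation=cv2.INTER_CUBIC))
E
```

```text
t 14.92 [0.6025 0.1638 0.2963] [3.1387e+00 1.0000e-04 1.8578e+00] F [ 0.4 -0.4 -0. ] op 0.0254
slope 0.023622374952412938 z at arm end/x=0 0.19849062054618902 0.19565593555189947
```

View pics/s9z.png

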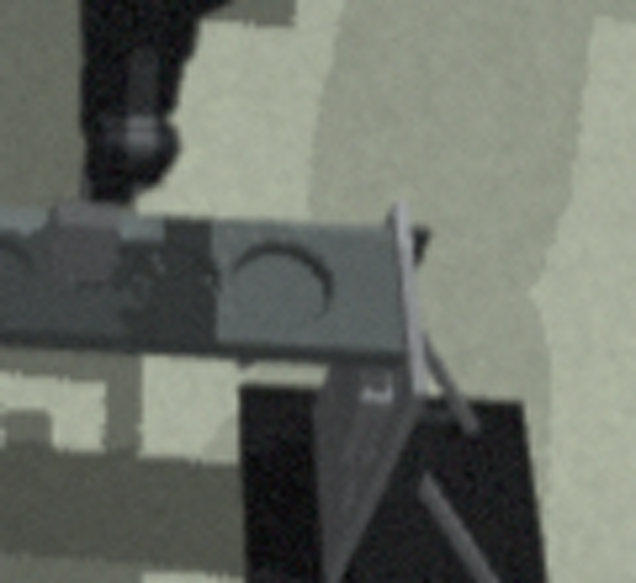

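View pics/w9.png

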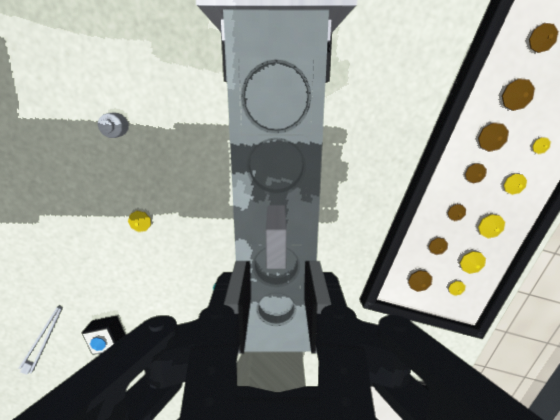

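The arm hangs hooked, about 6 mm above home. Next I press at the press point with shut fingers.

```bash
python3 - <<'E'
from h import *
go(.5684,.2764,.24,1.858)
E
```

```text
shift [117.6  -1.2  56. ] turn -0.0002 dist 130.0
```

>>> play_rows:
  targets:
    - [15, -1, 0, 0, 0]
    - [40, -1, 0, 0, 0]
    - [70, -1, 0, 0, 0]
    - [98, -1, 0, 0, 0]
    - [112, -1, 0, 0, 0]
    - [118, -1, 8, 0, 0]
    - [118, -1, 24, 0, 0]
    - [118, -1, 40, 0, 0]
    - [118, -1, 50, 0, 0]
    - [118, -1, 55, 0, 0]

```text
clock: 15.85
tool_pos: [0.5664, 0.2755, 0.2361]
tcp_rot: [-3.138, 0.001, 1.857]
ft_force: [-0.0, -0.6, 0.6]
opening: 0.0001
```

```bash
python3 - <<'E'
from h import *
st(); go(.5684,.2764,.221,1.858);snap("wrist","w10")
E
```

```text
t 15.85 [0.5664 0.2755 0.2361] [-3.1379e+00  8.0000e-04  1.8574e+00] F [-0.  -0.6  0.6] op 0.0001
shift [ 0.3  2.2 15.1] turn -0.0006 dist 15.0
```

View pics/w10.png

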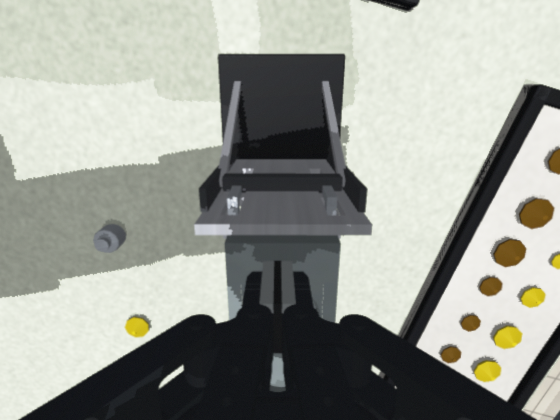

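>>> play_rows:
  targets:
    - [0, 2, 4, 0, 0]
    - [0, 2, 8, 0, 0]
    - [0, 2, 11, 0, 0]
    - [0, 2, 13, 0, 0]
    - [0, 2, 14, 0, 0]
    - [0, 2, 15, 0, 0]
    - [0, 2, 16, 0, 0]
    - [0, 2, 17, 0, 0]
    - [0, 2, 18, 0, 0]
    - [0, 2, 18, 0, 0]

```text
clock: 16.73
tool_pos: [0.5692, 0.2771, 0.2206]
tcp_rot: [-3.141, 0.0, 1.858]
ft_force: [0.2, 0.0, -0.3]
opening: 0.0001
```

>>> play_rows:
  targets:
    - [0, 0, 0.6, 0, 0]
    - [0, 0, 1.2, 0, 0]
    - [0, 0, 1.8, 0, 0]
    - [0, 0, 2.4, 0, 0]
    - [0, 0, 3, 0, 0]
    - [0, 0, 3.6, 0, 0]
    - [0, 0, 4.2, 0, 0]
    - [0, 0, 4.8, 0, 0]
    - [0, 0, 5, 0, 0]
    - [0, 0, 5, 0, 0]

```text
clock: 17.57
tool_pos: [0.5697, 0.2773, 0.2169]
tcp_rot: [3.14, -0.0, 1.858]
ft_force: [-1.8, -0.9, 6.6]
opening: -0.0001
```

>>> play_rows:
  targets:
    - [0, 0, 0.5, 0, 0]
    - [0, 0, 1, 0, 0]
    - [0, 0, 1.5, 0, 0]
    - [0, 0, 2, 0, 0]
    - [0, 0, 2.5, 0, 0]
    - [0, 0, 3, 0, 0]
    - [0, 0, 3, 0, 0]
    - [0, 0, 3, 0, 0]
    - [0, 0, 3, 0, 0]
    - [0, 0, 3, 0, 0]

```text
clock: 18.4
tool_pos: [0.5697, 0.2774, 0.214]
tcp_rot: [3.14, -0.0, 1.858]
ft_force: [-2.4, -0.3, 7.3]
opening: 0.0
```

>>> play_rows:
  targets:
    - [0, 0, 0.4, 0, 0]
    - [0, 0, 0.8, 0, 0]
    - [0, 0, 1.2, 0, 0]
    - [0, 0, 1.6, 0, 0]
    - [0, 0, 2, 0, 0]
    - [0, 0, 2.4, 0, 0]
    - [0, 0, 2.4, 0, 0]
    - [0, 0, 2.4, 0, 0]
    - [0, 0, 2.4, 0, 0]
    - [0, 0, 2.4, 0, 0]

```text
clock: 19.23
tool_pos: [0.5698, 0.2775, 0.2127]
tcp_rot: [3.139, -0.001, 1.858]
ft_force: [-3.3, -2.2, 15.2]
opening: 0.0001
```

>>> play_rows:
  targets:
    - [0, 0, 0.4, 0, 0]
    - [0, 0, 0.8, 0, 0]
    - [0, 0, 1.2, 0, 0]
    - [0, 0, 1.5, 0, 0]
    - [0, 0, 1.5, 0, 0]
    - [0, 0, 1.5, 0, 0]
    - [0, 0, 1.5, 0, 0]
    - [0, 0, 1.5, 0, 0]
    - [0, 0, 1.5, 0, 0]
    - [0, 0, 1.5, 0, 0]

```text
clock: 20.07
tool_pos: [0.5699, 0.2775, 0.2125]
tcp_rot: [3.139, -0.001, 1.858]
ft_force: [-8.9, -3.5, 24.6]
opening: 0.0001
```

Travel has stopped at 25 N, which looks like home. I'll lift and check the heights.

>>> play_rows:
  targets:
    - [0, 0, -5, 0, 0]
    - [0, 0, -15, 0, 0]
    - [0, 0, -35, 0, 0]
    - [0, 0, -60, 0, 0]
    - [-20, 0, -90, 0, 0]
    - [-40, 0, -100, 0, 0]
    - [-60, 0, -105, 0, 0]
    - [-65, 0, -105, 0, 0]
    - [-65, 0, -105, 0, 0]
    - [-65, 0, -105, 0, 0]

```text
clock: 20.9
tool_pos: [0.5874, 0.2148, 0.3133]
tcp_rot: [-3.141, -0.0, 1.857]
ft_force: [0.1, 0.8, 0.3]
opening: 0.0001
```

```bash
cat > chk.py <<'E'
from h import *
import sys
def bracket(c,tag="",tx=None):
    psi=1.858; tx=np.array([np.cos(psi),np.sin(psi)]); ty=np.array([-tx[1],tx[0]]); U=np.array([.5647,.2889])
    P=cloud(c); d=P[...,:2]-U; a=d@tx; b=d@ty
    m=(P[...,2]>.165)&(P[...,2]<.21)&(a>-.24)&(a<-.012)&(abs(b)<.027)
    m&=~((a>-.16)&(a<-.10)&(abs(b)<.02))
    Q=np.c_[a[m],b[m],P[...,2][m]]; A=np.c_[Q[:,:2],np.ones(len(Q))]; ok=Q[:,2]>.180
    for _ in range(8): k=np.linalg.lstsq(A[ok],Q[ok,2],rcond=None)[0]; ok=abs(Q[:,2]-A@k)<.0025
    print(tag,"slopes",k[:2].round(4),"top z at back",k[2].round(4),"at -130",(k[2]-.13*k[0]).round(4),ok.sum())
    e=(abs(a)<.004)&(abs(b)<.04)&(P[...,2]>.185)&(P[...,2]<.205); print("  plate top z",np.nanmedian(P[...,2][e]))
    return k
if __name__=="__main__":
    st()
    for n in sys.argv[1:]:
        nm,fn=n.split(":"); c=snap(nm,fn); bracket(c,nm)
E
python3 chk.py wrist:w11 scene:s11; python3 -c "
import cv2
i=cv2.imread('pics/s11.png')[190:300,320:440]; cv2.imwrite('pics/s11z.png',cv2.resize(i,None,fx=5.3,fy=5.3,interpolation=cv2.INTER_CUBIC))"
```

```text
t 20.9 [0.5874 0.2148 0.3133] [-3.1406e+00 -4.0000e-04  1.8570e+00] F [0.1 0.8 0.3] op 0.0001
wrist slopes [0.0224 0.0014] top z at back 0.1921 at -130 0.1892 5738
  plate top z 0.19492243056388175
scene slopes [0.0242 0.0003] top z at back 0.1903 at -130 0.1871 1048
  plate top z 0.1914678666570675
```

View pics/w11.png

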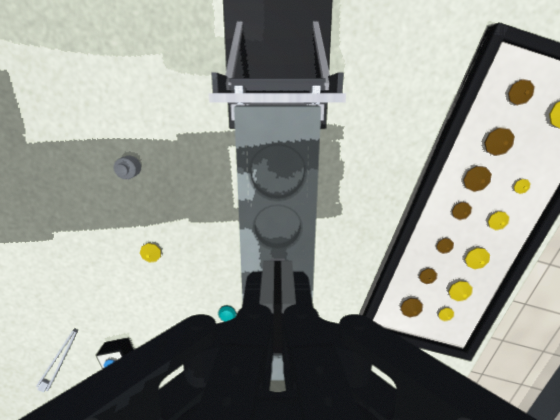

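View pics/s11z.png

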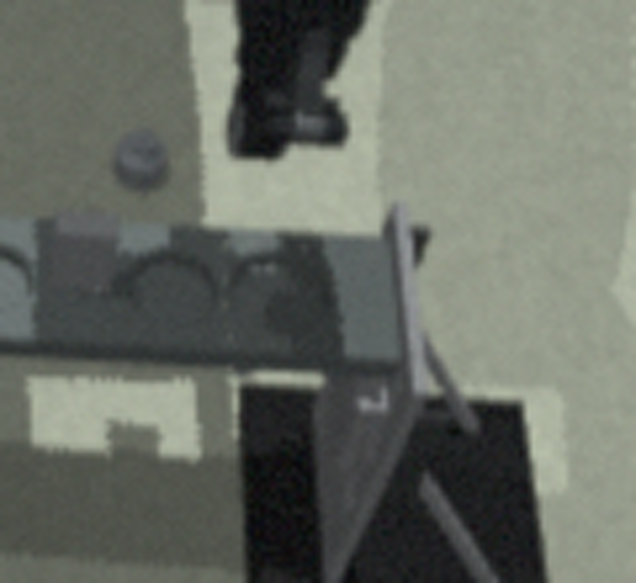

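The arm is home: its top is at 0.191 by the plate, the slope is 0.022, and the free end hangs about 5 mm low, as expected. On to the stones.

```bash
python3 - <<'E'
from h import *
c=load("w11")
# holes via floor depth: circle fits on mouth (dark rim) using depth step
psi=1.858; tx=np.array([np.cos(psi),np.sin(psi)]); ty=np.array([-tx[1],tx[0]]); U=np.array([.5647,.2889])
c=load("w9")
im=cv2.imread("pics/w11.png"); cv2.imwrite("pics/w11z.png",cv2.resize(im[70:300,200:350],None,fx=2.6,fy=2.6,interpolation=cv2.INTER_CUBIC))
go(.497,-.283,.25,1.0)
E
```

```text
shift [-452.4 -227.6   63.2] turn 0.8583 dist 510.0
```

View pics/w11z.png

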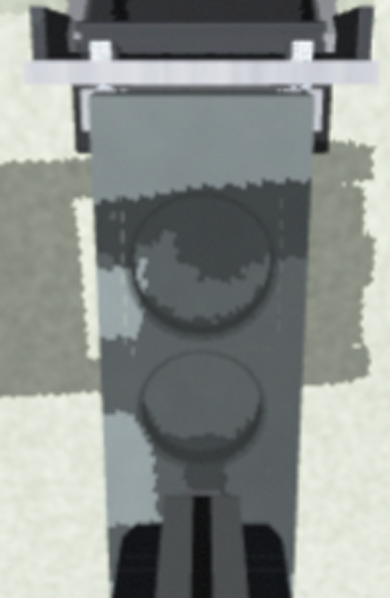

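>>> play_rows:
  targets:
    - [-15, -8, 0, 0.05, 0.5]
    - [-48, -24, 0, 0.12, 0.9]
    - [-82, -41, 0, 0.2, 0.9]
    - [-118, -59, 0, 0.3, 0.9]
    - [-154, -77, 0, 0.4, 0.9]
    - [-190, -95, 0, 0.5, 0.9]
    - [-226, -113, 10, 0.6, 0.9]
    - [-262, -131, 20, 0.7, 0.9]
    - [-298, -149, 30, 0.8, 0.9]
    - [-334, -168, 40, 0.86, 0.9]

```text
clock: 21.83
tool_pos: [0.5207, -0.1538, 0.2732]
tcp_rot: [-3.141, -0.0, 0.994]
ft_force: [1.8, -0.8, 0.4]
opening: 0.0764
```

```bash
python3 - <<'E'
from h import *
st();go(.497,-.283,.25,1.0)
E
```

```text
t 21.83 [ 0.5207 -0.1538  0.2732] [-3.1412e+00 -1.0000e-04  9.9410e-01] F [ 1.8 -0.8  0.4] op 0.0764
shift [-121.3   50.6   23.1] turn -0.0059 dist 133.0
```

>>> play_rows:
  targets:
    - [-36, 15, 5, 0, 0.9]
    - [-72, 30, 12, 0, 0.9]
    - [-100, 42, 20, 0, 0.9]
    - [-116, 48, 23, 0, 0.9]
    - [-121, 51, 23, 0, 0.9]
    - [-121, 51, 23, 0, 0.9]
    - [-121, 51, 23, 0, 0.9]
    - [-121, 51, 23, 0, 0.9]
    - [-121, 51, 23, 0, 0.9]
    - [-121, 51, 23, 0, 0.9]

```text
clock: 22.67
tool_pos: [0.4988, -0.2811, 0.2512]
tcp_rot: [3.141, -0.0, 0.999]
ft_force: [-0.2, 1.2, 0.4]
opening: 0.0768
```

```bash
cat >> h.py <<'E'
def stones(c,zt=.024):
    px=c["pixels"]; hsv=cv2.cvtColor(px,cv2.COLOR_RGB2HSV); P=cloud(c)
    m=(cv2.inRange(hsv,(85,40,60),(112,255,255))>0)
    k,l,s,ce=cv2.connectedComponentsWithStats(m.astype(np.uint8))
    for i in range(1,k):
        if s[i,4]<150: continue
        h=hsv[l==i].mean(0); top=(l==i)&(abs(P[...,2]-zt)<.006)
        if top.sum()<100: continue
        cs,_=cv2.findContours((l==i).astype(np.uint8),cv2.RETR_EXTERNAL,cv2.CHAIN_APPROX_NONE)
        ct,_=cv2.findContours(top.astype(np.uint8),cv2.RETR_EXTERNAL,cv2.CHAIN_APPROX_NONE)
        X=onplane(c,max(ct,key=len)[:,0],zt)[:,:2]*1000
        (cx,cy),r=cv2.minEnclosingCircle(X.astype(np.float32))
        print("px",ce[i].round(0),"hsv",h.round(0),"n",s[i,4],"topz",np.nanmedian(P[top][:,2]).round(4),"circle",round(cx,1),round(cy,1),"d",round(2*r,1),"areaD",round(2*np.sqrt(cv2.contourArea(X.astype(np.float32))/np.pi),1),"med",X.mean(0).round(1))
E
python3 - <<'E'
from h import *
st(); c=snap("wrist","w12"); stones(c)
E
```

```text
t 22.67 [ 0.4988 -0.2811  0.2512] [ 3.1413e+00 -1.0000e-04  9.9940e-01] F [-0.2  1.2  0.4] op 0.0768
px [244. 198.] hsv [ 99.  98. 156.] n 623 topz 0.0252 circle 454.3 -282.7 d 29.7 areaD 28.1 med [ 454.5 -283. ]
px [313. 233.] hsv [ 99.  97. 187.] n 919 topz 0.0252 circle 496.0 -359.7 d 37.6 areaD 36.0 med [ 496.3 -359.6]
px [305. 354.] hsv [104. 167. 188.] n 324 topz 0.0234 circle 404.2 -493.9 d 27.9 areaD 26.2 med [ 404.1 -493.8]
px [326. 379.] hsv [103. 171. 174.] n 360 topz 0.0248 circle 403.4 -547.3 d 34.7 areaD 26.8 med [ 405.3 -545. ]
```

View pics/w12.png

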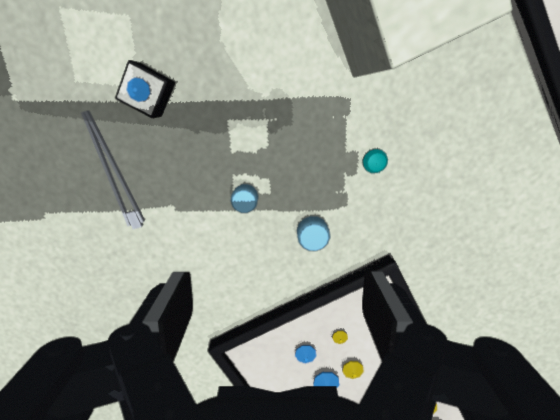

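Two loose pale stones: 29.7 mm (stone2) at (454,-283) and 37.6 mm (stone0) at (496,-360). I'll take stone2 first.

```bash
python3 - <<'E'
from h import *
print(manip.tcp_to_tips); go(.4545,-.2828,.07,1.0)
P=cloud(load("w12"))
c=load("w12"); Rt=rot(manip.sense()["tcp_rot"]); 
Q=(P-manip.sense()["tool_pos"])@Rt
m=(abs(Q[...,1])<.06)&(abs(Q[...,0])<.02)&(Q[...,2]<.05)&(Q[...,2]>-.05); print(m.sum(), [np.nanpercentile(Q[m][:,2],p) for p in (50,90,99,100)])
c9=load("w9"); s9=np.array([.6025,.1638,.2963]); 
E
```

```text
0.022
shift [-25.2 -36.5 181.2] turn -0.0008 dist 187.0
17076 [np.float64(-0.03816323687683239), np.float64(-0.005243666750725131), np.float64(0.007235626359264886), np.float64(0.011779646134662463)]
```

>>> play_rows:
  targets:
    - [-8, -12, 20, 0, 0.7]
    - [-18, -26, 50, 0, 0.6]
    - [-25, -36, 85, 0, 0.6]
    - [-25, -36, 115, 0, 0.6]
    - [-25, -36, 140, 0, 0.6]
    - [-25, -36, 160, 0, 0.6]
    - [-25, -36, 168, 0, 0.6]
    - [-25, -36, 168, 0, 0.6]
    - [-25, -36, 168, 0, 0.6]
    - [-25, -36, 168, 0, 0.6]

```text
clock: 23.55
tool_pos: [0.4556, -0.2842, 0.0842]
tcp_rot: [3.139, 0.0, 0.998]
ft_force: [0.1, 0.4, 1.3]
opening: 0.051
```

```bash
python3 - <<'E'
from h import *
st(); c=snap("wrist","w13"); stones(c); go(.4545,-.2828,.034,1.0)
s=manip.sense(); Q=(cloud(c)-s["tool_pos"])@rot(s["tcp_rot"])
m=(abs(Q[...,1])<.05)&(abs(Q[...,1])>.022)&(abs(Q[...,0])<.015)&(Q[...,2]<.04)&(Q[...,2]>-.05); print(s["opening"], [np.nanpercentile(Q[m][:,2],p) for p in (90,99,100)])
E
```

```text
t 23.55 [ 0.4556 -0.2842  0.0842] [3.1394 0.     0.9981] F [0.1 0.4 1.3] op 0.051
px [274. 237.] hsv [100. 102. 137.] n 2111 topz 0.0251 circle 454.1 -282.2 d 30.1 areaD 28.9 med [ 454.5 -282. ]
px [398. 293.] hsv [ 98.  98. 187.] n 2443 topz 0.0251 circle 496.2 -357.9 d 39.4 areaD 32.6 med [ 498.9 -356.9]
shift [ 0.6 -1.8 50.3] turn -0.002 dist 50.0
0.051532446549940644 [np.float64(-0.0007536274377230835), np.float64(0.013314044883716472), np.float64(0.018639593110690134)]
```

View pics/w13.png

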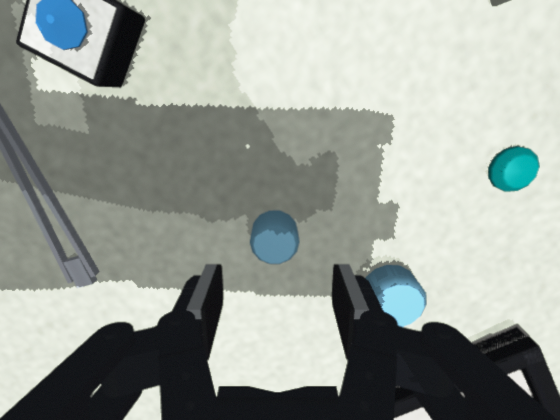

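Stone2 is at (274,237), centred between the jaws at (278). The other stone, at (398,293), is clear of the finger. Descend and grip.

>>> play_rows:
  targets:
    - [0, -2, 15, 0, 0.6]
    - [0, -2, 30, 0, 0.6]
    - [0, -2, 42, 0, 0.6]
    - [0, -2, 49, 0, 0.6]
    - [0, -2, 50, 0, 0.6]
    - [0, -2, 50, 0, 0.6]
    - [0, -2, 50, 0, 0.3]
    - [0, -2, 50, 0, 0.1]
    - [0, -2, 50, 0, 0]
    - [0, -2, 50, 0, 0]
  grip_force: 40

```text
clock: 24.43
tool_pos: [0.4534, -0.283, 0.0337]
tcp_rot: [3.14, -0.0, 0.998]
ft_force: [-1.2, 1.0, 6.8]
opening: 0.028
```

>>> play_rows:
  targets:
    - [0, 0, 0, 0, 0]
    - [0, 0, 0, 0, 0]
    - [0, 0, 0, 0, 0]
    - [0, 0, 0, 0, 0]
    - [0, 0, -5, 0, 0]
    - [0, 0, -15, 0, 0]
    - [0, 0, -30, 0, 0]
    - [0, 0, -50, 0, 0]
    - [0, 0, -80, 0, 0]
    - [0, 0, -110, 0, 0]

```text
clock: 25.27
tool_pos: [0.4523, -0.2823, 0.1441]
tcp_rot: [-3.14, -0.0, 0.998]
ft_force: [0.2, 1.0, 0.0]
opening: 0.028
```

```bash
python3 - <<'E'
from h import *
st(); c=snap("wrist","w14")
E
```

```text
t 25.27 [ 0.4523 -0.2823  0.1441] [-3.1401 -0.      0.9977] F [0.2 1.  0. ] op 0.028
```

View pics/w14.png

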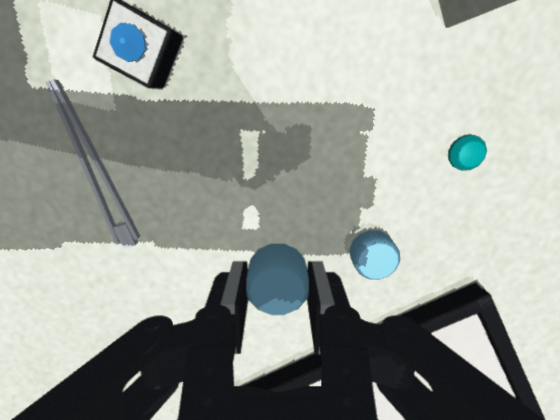

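```bash
python3 - <<'E'
from h import *
c=load("w11"); psi=1.858; tx=np.array([np.cos(psi),np.sin(psi)]); ty=np.array([-tx[1],tx[0]]); U=np.array([.5647,.2889])
def up(uv,z): 
    d=onplane(c,uv,z)[:,:2]-U; return (np.c_[d@tx,d@ty]*1000).round(1)
z0=.191-.0225*.047; z1=.191-.0225*.091
h0=up([[250.6,171],[305.2,171],[278,144.8],[278,198.7]],z0); h1=up([[253.7,226],[300.6,226],[277,204.9],[277,248]],z1)
print(h0,"c",h0[2:,0].mean(),h0[:2,1].mean()); print(h1,"c",h1[2:,0].mean(),h1[:2,1].mean())
# shelf side edges by gray, rows
g=cv2.imread("pics/w11.png",0).astype(float)
P=cloud(c)
for v in range(112,250,15):
    m=np.nonzero((P[v,:,2]>.178)&(P[v,:,2]<.2)&(np.arange(560)>225)&(np.arange(560)<335))[0]
    a=up([[m.min()-.5,v],[m.max()+.5,v]],.190); print(v,m.min(),m.max(),a.tolist(),a[:,1].mean())
c=load("w14"); s=manip.sense()
hsv=cv2.cvtColor(c["pixels"],cv2.COLOR_RGB2HSV); m=cv2.inRange(hsv,(90,60,40),(112,255,255)); m[:225]=0;m[330:]=0;m[:,:235]=0;m[:,320:]=0
uv=np.argwhere(m>0)[:,::-1]; print(uv.min(0),uv.max(0))
E
python3 -c "
import cv2
i=cv2.imread('pics/w14.png')[220:350,210:350]; cv2.imwrite('pics/w14z.png',cv2.resize(i,None,fx=4,fy=4,interpolation=cv2.INTER_CUBIC))"
```

```text
[[-48.2  19.7]
 [-48.2 -20.7]
 [-29.   -0.6]
 [-69.6  -0.6]] c -49.3 -0.5
[[ -92.3   18.5]
 [ -92.3  -18.3]
 [ -74.9    0.2]
 [-111.2    0.3]] c -93.05000000000001 0.09999999999999964
112 235 320 [[-6.3, 29.8], [-6.4, -30.2]] -0.1999999999999993
127 235 320 [[-16.5, 30.2], [-16.6, -30.6]] -0.20000000000000107
142 236 319 [[-27.0, 30.0], [-27.0, -30.4]] -0.1999999999999993
157 237 318 [[-37.8, 29.7], [-37.8, -30.1]] -0.20000000000000107
172 237 318 [[-48.9, 30.1], [-48.9, -30.5]] -0.1999999999999993
187 238 317 [[-60.4, 29.9], [-60.4, -30.2]] -0.15000000000000036
202 238 316 [[-72.2, 30.3], [-72.2, -29.9]] 0.20000000000000107
217 239 316 [[-84.3, 30.0], [-84.4, -30.3]] -0.15000000000000036
232 240 315 [[-96.9, 29.7], [-96.9, -30.0]] -0.15000000000000036
247 240 314 [[-109.8, 30.2], [-109.9, -29.7]] 0.25
[246 244] [308 314]
```

View pics/w14z.png

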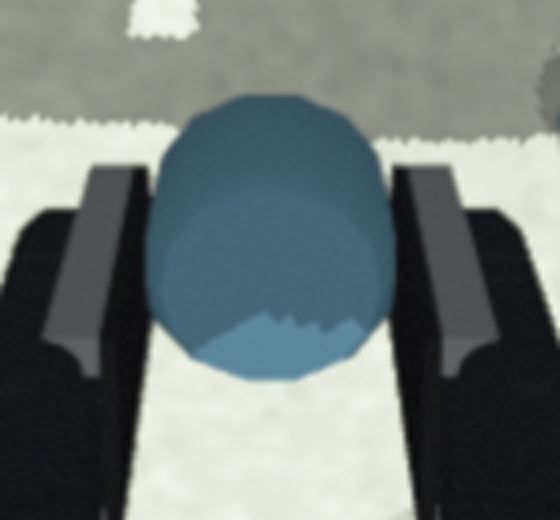

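```bash
python3 - <<'E'
from h import *
c=load("w14"); s=manip.sense(); Rt=rot(s["tcp_rot"])
for z in (s["tool_pos"][2]-.0097,):
    d=(onplane(c,[[250.5,290],[305.3,290],[278,267.7],[278,313.6]],z)-s["tool_pos"])@Rt*1000
    print(d.round(1), d[2:,0].mean(), d[:2,1].mean())
psi=1.858; tx=np.array([np.cos(psi),np.sin(psi)]); U=np.array([.5647,.2889])
for n,x in (("h2",-168.2),("h0",-49.2),("stage",-168.2)): print(n,U+tx*x/1000)
go(*(U+tx*-.1682),.30,psi)
E
```

```text
[[  3.  -15.5   9.6]
 [  3.1   8.    9.8]
 [ 13.8  -3.7   9.7]
 [ -8.8  -3.7   9.7]] 2.4619282640241407 -3.763428082561181
h2 [0.61234627 0.12758952]
h0 [0.57863696 0.24171524]
stage [0.61234627 0.12758952]
shift [ 431.2  -90.1 -150.8] turn -0.8602 dist 466.0
```

```bash
python3 - <<'E'
from h import *
st(); c=snap("wrist","w15"); s=manip.sense(); Rt=rot(s["tcp_rot"]); st()
print((np.asarray(c["eye"])-s["tool_pos"])@Rt)
d=(onplane(c,[[250.5,290],[305.3,290],[278,267.7],[278,313.6]],s["tool_pos"][2]-.0097)-s["tool_pos"])@Rt*1000
print(d.round(1), d[2:,0].mean(), d[:2,1].mean())
psi=1.858; tx=np.array([np.cos(psi),np.sin(psi)]); U=np.array([.5647,.2889])
go(*(U+tx*-.1682),.30,psi)
E
```

```text
t 25.32 [ 0.4552 -0.2842  0.1499] [3.1341 0.     0.9978] F [ 1.7 -0.4  4.2] op 0.0281
t 25.37 [ 0.4555 -0.2843  0.148 ] [3.1328e+00 1.0000e-04 9.9780e-01] F [ 0.8  0.1 -0.2] op 0.0283
[ 0.08261612 -0.00064792 -0.12376079]
[[ -1.7 -12.9   9.6]
 [ -1.8  12.    9.8]
 [  9.6  -0.4   9.7]
 [-14.3  -0.4   9.7]] -2.3551186276640896 -0.4413677937538454
shift [ 431.2  -90.1 -152.8] turn -0.8602 dist 466.0
```

>>> play_rows:
  targets:
    - [10, -2, -25, -0.05, 0]
    - [35, -7, -55, -0.12, 0]
    - [70, -15, -85, -0.22, 0]
    - [108, -23, -110, -0.32, 0]
    - [146, -31, -130, -0.42, 0]
    - [184, -39, -150, -0.52, 0]
    - [222, -47, -153, -0.62, 0]
    - [260, -55, -153, -0.72, 0]
    - [298, -63, -153, -0.82, 0]
    - [336, -71, -153, -0.86, 0]

```text
clock: 26.2
tool_pos: [0.575, 0.0388, 0.2963]
tcp_rot: [3.141, 0.0, 1.863]
ft_force: [1.1, -1.5, -1.0]
opening: 0.0279
```

```bash
python3 - <<'E'
from h import *
st();go(.61235,.1276,.30,1.858)
E
```

```text
t 26.2 [0.575  0.0388 0.2963] [3.1411e+00 2.0000e-04 1.8629e+00] F [ 1.1 -1.5 -1. ] op 0.0279
shift [74.2 61.3 -3.7] turn 0.0049 dist 96.0
```

>>> play_rows:
  targets:
    - [20, 16, 0, 0, 0]
    - [40, 33, 0, 0, 0]
    - [58, 48, 0, 0, 0]
    - [69, 57, 0, 0, 0]
    - [74, 61, 0, 0.005, 0]
    - [74, 61, 0, 0.005, 0]
    - [74, 61, 0, 0.005, 0]
    - [74, 61, 0, 0.005, 0]
    - [74, 61, 0, 0.005, 0]
    - [74, 61, 0, 0.005, 0]

```text
clock: 27.03
tool_pos: [0.6123, 0.124, 0.296]
tcp_rot: [-3.142, 0.0, 1.851]
ft_force: [0.3, 0.2, -0.7]
opening: 0.028
```

>>> play_rows:
  targets:
    - [0, 0, 0, 0, 0]
    - [0, 0, 0, 0, 0]
    - [0, 0, 0, 0, 0]
    - [0, 0, 0, 0, 0]
    - [0, 0, 0, 0, 0]
    - [0, 0, 0, 0, 0]
    - [0, 0, 0, 0, 0]
    - [0, 0, 0, 0, 0]
    - [0, 0, 0, 0, 0]
    - [0, 0, 0, 0, 0]

```text
clock: 27.87
tool_pos: [0.6125, 0.1251, 0.2959]
tcp_rot: [-3.142, 0.0, 1.853]
ft_force: [-0.2, -0.0, -0.3]
opening: 0.0277
```

```bash
python3 - <<'E'
from h import *
st(); c=snap("wrist","w16"); s=manip.sense();st()
i=cv2.imread('pics/w16.png')[60:350,190:370]; cv2.imwrite('pics/w16z.png',cv2.resize(i,None,fx=2.05*2*.95/2*1,fy=1.95,interpolation=cv2.INTER_CUBIC))
i=cv2.imread('pics/w16.png')[230:340,210:350]; cv2.imwrite('pics/w16y.png',cv2.resize(i,None,fx=5,fy=5,interpolation=cv2.INTER_CUBIC))
E
```

```text
t 27.87 [0.6125 0.1251 0.2959] [-3.1415  0.      1.8528] F [-0.2 -0.  -0.3] op 0.0277
t 27.92 [0.6125 0.1251 0.2959] [ 3.1416 -0.      1.8528] F [ 0.  -1.5  0.2] op 0.0285
```

View pics/w16y.png

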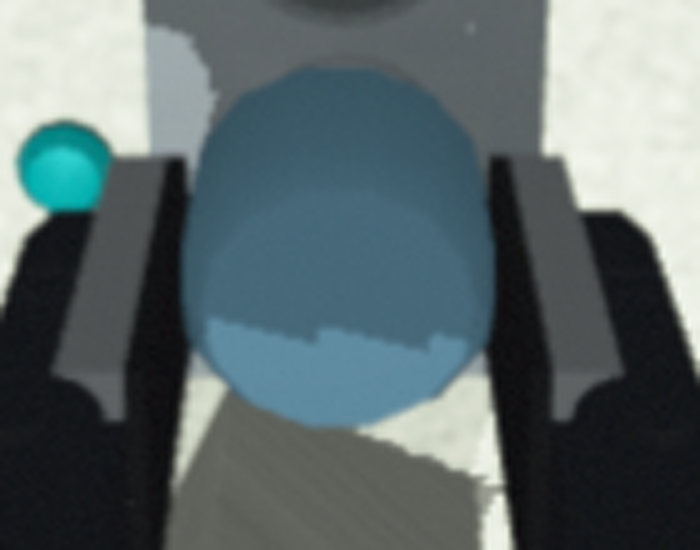

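View pics/w16.png

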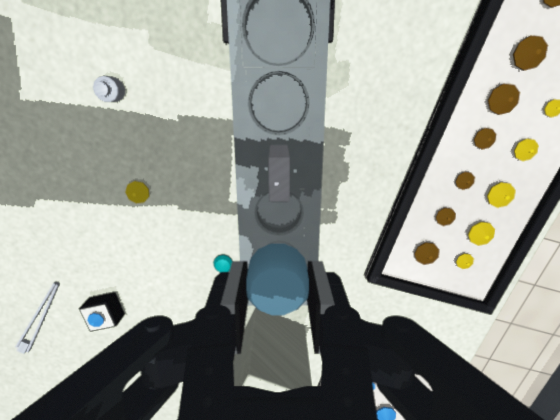

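```bash
python3 - <<'E'
from h import *
c=load("w16"); s=manip.sense(); Rt=rot(s["tcp_rot"])
d=(onplane(c,[[250.6,290],[304.6,290],[278,267.6],[278,315]],s["tool_pos"][2]-.0097)-s["tool_pos"])@Rt*1000
print(d.round(1), d[2:,0].mean(), d[:2,1].mean())
# fingertips pads x-centre for reference: visible
P=cloud(c); Q=(P-s["tool_pos"])@Rt
for v,u in ((280,275),(300,278),(290,265)): print(v,u,Q[v,u])
im=cv2.imread("pics/w16.png"); cv2.imwrite("pics/w16x.png",cv2.resize(im[60:245,215:345],None,fx=4,fy=4,interpolation=cv2.INTER_CUBIC)[:740])
E
```

```text
[[  0.  -12.6   9.7]
 [  0.   11.6   9.7]
 [ 11.3  -0.3   9.7]
 [-13.2  -0.3   9.7]] -0.9549938160064633 -0.48400169375921376
280 275 [ 0.00596161 -0.00162721  0.00824178]
300 278 [-0.00444612 -0.00030282  0.00861309]
290 265 [ 0.00119509 -0.00604834  0.00783028]
```

View pics/w16x.png

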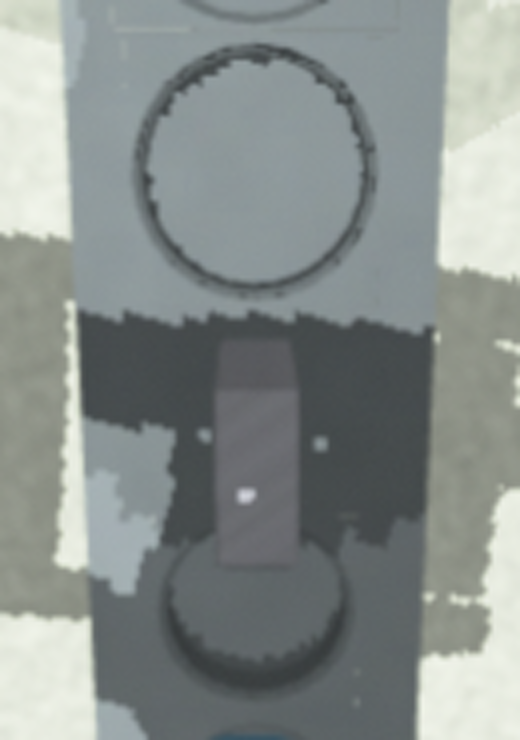

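```bash
python3 - <<'E'
from h import *
c=load("w16"); psi=1.858; tx=np.array([np.cos(psi),np.sin(psi)]); ty=np.array([-tx[1],tx[0]]); U=np.array([.5647,.2889])
f=lambda p,z: (lambda d: np.r_[d@tx,d@ty]*1000)(onplane(c,[[215+(p[0]+.5)/4-.5,60+(p[1]+.5)/4-.5]],z)[0,:2]-U)
z1=.191-.0225*.093; z2=.191-.0225*.168
for p in ((255,43),(255,298),(133,170),(377,170)): print("h1",f(p,z1).round(1))
for p in ((258,698),(158,610),(352,610)): print("h2",f(p,z2).round(1))
s=manip.sense()["tool_pos"][:2]-U; print("tcp",s@tx,s@ty)
E
```

```text
h1 [-73.8   0. ]
h1 [-112.8    0.2]
h1 [-92.5  19.8]
h1 [-92.7 -19.6]
h2 [-1.857e+02 -1.000e-01]
h2 [-168.3   17.9]
h2 [-168.5  -17.2]
tcp -0.17061856932784208 0.0005684818009795249
```

>>> play_rows:
  targets:
    - [1, 0.3, 8, -0.005, 0]
    - [3.3, 0.8, 20, -0.005, 0]
    - [3.3, 0.8, 34, -0.005, 0]
    - [3.3, 0.8, 48, -0.005, 0]
    - [3.3, 0.8, 58, -0.005, 0]
    - [3.3, 0.8, 65, -0.005, 0]
    - [3.3, 0.8, 69, -0.005, 0]
    - [3.3, 0.8, 70, -0.005, 0]
    - [3.3, 0.8, 70, -0.005, 0]
    - [3.3, 0.8, 70, -0.005, 0]

```text
clock: 28.75
tool_pos: [0.6127, 0.1286, 0.2264]
tcp_rot: [3.141, 0.0, 1.858]
ft_force: [0.6, -0.8, -0.4]
opening: 0.0281
```

```bash
cat >> h.py <<'E'
def inup():
    psi=1.858; tx=np.array([np.cos(psi),np.sin(psi)]); ty=np.array([-tx[1],tx[0]]); U=np.array([.5647,.2889])
    s=manip.sense(); d=(s["tool_pos"][:2]-U)*1000; print("in upright x,y",(d@tx).round(2),(d@ty).round(2),"z",s["tool_pos"][2].round(4),"F",s["ft_force"].round(1))
E
python3 - <<'E'
from h import *
st(); inup()
E
```

```text
t 28.75 [0.6127 0.1286 0.2264] [3.1406e+00 1.0000e-04 1.8578e+00] F [ 0.6 -0.8 -0.4] op 0.0281
in upright x,y -167.37 -0.63 z 0.2264 F [ 0.6 -0.8 -0.4]
```

>>> play_rows:
  targets:
    - [0, -0.3, 2, 0, 0]
    - [0, -0.3, 4, 0, 0]
    - [0, -0.3, 5, 0, 0]
    - [0, -0.3, 6, 0, 0]
    - [0, -0.3, 7, 0, 0]
    - [0, -0.3, 8, 0, 0]
    - [0, -0.3, 9, 0, 0]
    - [0, -0.3, 10, 0, 0]
    - [0, -0.3, 10, 0, 0]
    - [0, -0.3, 10, 0, 0]

```text
clock: 29.58
tool_pos: [0.612, 0.1284, 0.2158]
tcp_rot: [-3.141, -0.0, 1.858]
ft_force: [0.4, -0.6, -1.4]
opening: 0.0279
```

```bash
python3 - <<'E'
from h import *
inup()
E
```

```text
in upright x,y -167.35 0.1 z 0.2158 F [ 0.4 -0.6 -1.4]
```

>>> play_rows:
  targets:
    - [0, 0, 0.8, 0, 0]
    - [0, 0, 1.6, 0, 0]
    - [0, 0, 2.4, 0, 0]
    - [0, 0, 3.2, 0, 0]
    - [0, 0, 4, 0, 0]
    - [0, 0, 4.6, 0, 0]
    - [0, 0, 5.2, 0, 0]
    - [0, 0, 5.2, 0, 0]
    - [0, 0, 5.2, 0, 0]
    - [0, 0, 5.2, 0, 0]

```text
clock: 30.42
tool_pos: [0.6121, 0.1284, 0.2107]
tcp_rot: [3.142, 0.0, 1.858]
ft_force: [-0.3, 0.0, -1.1]
opening: 0.0283
```

```bash
python3 - <<'E'
from h import *
inup()
E
```

```text
in upright x,y -167.36 0.04 z 0.2107 F [-0.3  0.  -1.1]
```

Seated to within about 1 mm with no force. Release and rise.

>>> play_rows:
  targets:
    - [0, 0, 0.4, 0, 0.4]
    - [0, 0, 0.4, 0, 0.45]
    - [0, 0, 0, 0, 0.5]
    - [0, 0, 0, 0, 0.5]
    - [0, 0, -4, 0, 0.5]
    - [0, 0, -14, 0, 0.5]
    - [0, 0, -30, 0, 0.5]
    - [-10, 0, -50, 0, 0.5]
    - [-20, 0, -75, 0, 0.6]
    - [-30, 0, -95, 0, 0.6]

```text
clock: 31.25
tool_pos: [0.6209, 0.0995, 0.3083]
tcp_rot: [3.14, 0.0, 1.858]
ft_force: [0.8, 0.1, -0.1]
opening: 0.0515
```

```bash
python3 - <<'E'
from h import *
st(); snap("wrist","w17"); go(.47,-.31,.25,1.0)
E
```

```text
t 31.25 [0.6209 0.0995 0.3083] [3.1400e+00 3.0000e-04 1.8583e+00] F [ 0.8  0.1 -0.1] op 0.0515
shift [-348.  -262.9   61.4] turn 0.8574 dist 440.0
```

View pics/w17.png

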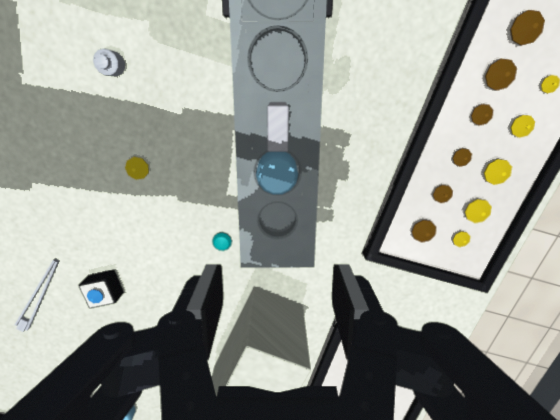

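Stone2 sits in its hole at (278,172). Going for stone0, with a check on the way in case it was knocked.

```bash
python3 - <<'E'
from h import *
go(.4965,-.3585,.15,1.0)
E
```

```text
shift [-401.8 -252.   161.6] turn 0.8574 dist 501.0
```

>>> play_rows:
  targets:
    - [-15, -9, 0, 0.04, 0.7]
    - [-45, -28, 0, 0.12, 0.7]
    - [-80, -50, 0, 0.22, 0.7]
    - [-114, -71, 0, 0.32, 0.7]
    - [-148, -92, 0, 0.42, 0.7]
    - [-182, -114, 10, 0.52, 0.7]
    - [-216, -135, 20, 0.62, 0.7]
    - [-250, -156, 35, 0.72, 0.7]
    - [-284, -177, 50, 0.82, 0.7]
    - [-318, -198, 65, 0.857, 0.7]

```text
clock: 32.13
tool_pos: [0.5209, -0.2605, 0.2423]
tcp_rot: [3.14, -0.0, 0.996]
ft_force: [1.3, -0.1, 0.9]
opening: 0.0597
```

```bash
python3 - <<'E'
from h import *
st();go(.4965,-.3585,.15,1.0)
E
```

```text
t 32.13 [ 0.5209 -0.2605  0.2423] [ 3.1398e+00 -2.0000e-04  9.9560e-01] F [ 1.3 -0.1  0.9] op 0.0597
shift [-95.5  32.6  92.4] turn -0.0044 dist 137.0
```

>>> play_rows:
  targets:
    - [-24, 8, 22, 0, 0.65]
    - [-50, 17, 45, 0, 0.65]
    - [-74, 25, 68, 0, 0.65]
    - [-90, 31, 86, 0, 0.65]
    - [-95, 33, 92, 0, 0.65]
    - [-95, 33, 92, 0, 0.65]
    - [-95, 33, 92, 0, 0.65]
    - [-95, 33, 92, 0, 0.65]
    - [-95, 33, 92, 0, 0.65]
    - [-95, 33, 92, 0, 0.65]

```text
clock: 32.97
tool_pos: [0.4988, -0.3559, 0.1511]
tcp_rot: [3.14, 0.0, 1.002]
ft_force: [0.8, -0.9, 0.2]
opening: 0.0555
```

```bash
python3 - <<'E'
from h import *
st(); c=snap("wrist","w18"); stones(c); go(.4965,-.3585,.034,1.0)
E
```

```text
t 32.97 [ 0.4988 -0.3559  0.1511] [3.1396 0.     1.0021] F [ 0.8 -0.9  0.2] op 0.0555
px [278. 210.] hsv [100. 100. 143.] n 1841 topz 0.0252 circle 496.4 -360.2 d 37.8 areaD 36.3 med [ 496.6 -360. ]
px [272. 377.] hsv [103. 168. 212.] n 585 topz 0.0233 circle 404.9 -494.3 d 29.0 areaD 27.0 med [ 404.9 -494. ]
shift [ -3.3  -0.6 116.9] turn 0.0021 dist 117.0
```

View pics/w18.png

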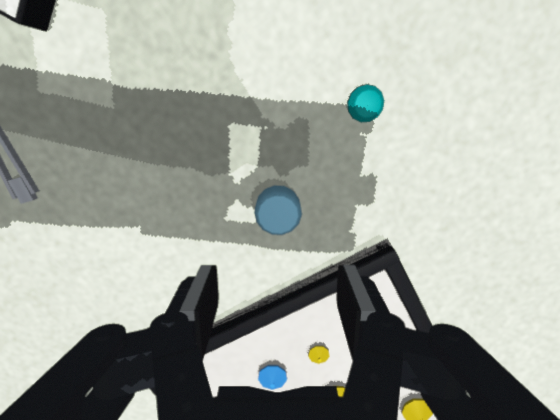

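>>> play_rows:
  targets:
    - [-3, 0, 25, 0, 0.65]
    - [-4.5, 0, 55, 0, 0.65]
    - [-4.5, 0, 80, 0, 0.65]
    - [-4.5, 0, 100, 0, 0.65]
    - [-4.5, 0, 112, 0, 0.65]
    - [-4.5, 0, 117, 0, 0.65]
    - [-4.5, 0, 117, 0, 0.65]
    - [-4.5, 0, 117, 0, 0.4]
    - [-4.5, 0, 117, 0, 0.2]
    - [-4.5, 0, 117, 0, 0.1]

```text
clock: 33.85
tool_pos: [0.4964, -0.3609, 0.0343]
tcp_rot: [3.139, 0.0, 1.001]
ft_force: [0.1, 0.4, 2.8]
opening: 0.0362
```

>>> play_rows:
  targets:
    - [0, 0, 0, 0, 0]
    - [0, 0, 0, 0, 0]
    - [0, 0, 0, 0, 0]
    - [0, 0, 0, 0, 0]
    - [0, 0, 0, 0, 0]
    - [0, 0, 0, 0, 0]
    - [0, 0, 0, 0, 0]
    - [0, 0, 0, 0, 0]
    - [0, 0, 0, 0, 0]
    - [0, 0, 0, 0, 0]

```text
clock: 34.68
tool_pos: [0.4965, -0.3609, 0.0343]
tcp_rot: [3.139, 0.0, 1.001]
ft_force: [-0.6, 0.3, 6.4]
opening: 0.036
```

>>> play_rows:
  targets:
    - [0, 0, -5, 0, 0]
    - [0, 0, -15, 0, 0]
    - [0, 0, -35, 0, 0]
    - [0, 0, -60, 0, 0]
    - [0, 0, -90, 0, 0]
    - [0, 0, -120, 0, 0]
    - [0, 0, -155, 0, 0]
    - [0, 0, -190, 0, 0]
    - [0, 0, -225, 0, 0]
    - [0, 0, -255, 0, 0]

```text
clock: 35.52
tool_pos: [0.4954, -0.3602, 0.2912]
tcp_rot: [3.14, 0.0, 1.001]
ft_force: [0.6, -0.4, -0.7]
opening: 0.036
```

```bash
python3 - <<'E'
from h import *
U=np.array([.5647,.2889]); tx=np.array([np.cos(1.858),np.sin(1.858)])
st();go(*(U+tx*-.0493),.30,1.858)
E
```

```text
t 35.52 [ 0.4954 -0.3602  0.2912] [3.1396e+00 2.0000e-04 1.0008e+00] F [ 0.6 -0.4 -0.7] op 0.036
shift [ 551.6 -254.6   -9.4] turn -0.8572 dist 608.0
```

>>> play_rows:
  targets:
    - [10, -5, -4, -0.02, 0]
    - [40, -18, -9, -0.1, 0]
    - [75, -35, -9, -0.2, 0]
    - [111, -51, -9, -0.3, 0]
    - [147, -68, -9, -0.4, 0]
    - [183, -84, -9, -0.5, 0]
    - [219, -101, -9, -0.6, 0]
    - [255, -118, -9, -0.7, 0]
    - [291, -134, -9, -0.8, 0]
    - [327, -151, -9, -0.857, 0]

```text
clock: 36.35
tool_pos: [0.5441, -0.0014, 0.2969]
tcp_rot: [-3.141, -0.0, 1.863]
ft_force: [0.8, 0.5, -1.1]
opening: 0.0359
```

```bash
python3 - <<'E'
from h import *
U=np.array([.5647,.2889]); tx=np.array([np.cos(1.858),np.sin(1.858)])
st();go(*(U+tx*-.0493),.30,1.858)
E
```

```text
t 36.35 [ 0.5441 -0.0014  0.2969] [-3.1414 -0.      1.8632] F [ 0.8  0.5 -1.1] op 0.0359
shift [222.7 103.1  -3.1] turn 0.0052 dist 245.0
```

>>> play_rows:
  targets:
    - [34, 16, 0, 0, 0]
    - [70, 32, 0, 0, 0]
    - [106, 49, 0, 0, 0]
    - [142, 66, 0, 0, 0]
    - [176, 81, 0, 0, 0]
    - [202, 93, 0, 0, 0]
    - [218, 101, 0, 0.005, 0]
    - [223, 103, 0, 0.005, 0]
    - [223, 103, 0, 0.005, 0]
    - [223, 103, 0, 0.005, 0]

```text
clock: 37.18
tool_pos: [0.5798, 0.2391, 0.2965]
tcp_rot: [-3.141, 0.0, 1.853]
ft_force: [-0.5, 0.1, -0.5]
opening: 0.0365
```

>>> play_rows:
  targets:
    - [0, 0, 0, 0, 0]
    - [0, 0, 0, 0, 0]
    - [0, 0, 0, 0, 0]
    - [0, 0, 0, 0, 0]
    - [0, 0, 0, 0, 0]
    - [0, 0, 0, 0, 0]
    - [0, 0, 0, 0, 0]
    - [0, 0, 0, 0, 0]
    - [0, 0, 0, 0, 0]
    - [0, 0, 0, 0, 0]

```text
clock: 38.02
tool_pos: [0.5805, 0.2396, 0.2967]
tcp_rot: [-3.142, -0.0, 1.853]
ft_force: [-0.5, -0.3, -1.2]
opening: 0.0359
```

```bash
python3 - <<'E'
from h import *
st(); c=snap("wrist","w19"); inup()
im=cv2.imread('pics/w19.png')[120:340,190:370]; cv2.imwrite('pics/w19z.png',cv2.resize(im,None,fx=3.6,fy=2.7*1.0,interpolation=cv2.INTER_CUBIC))
im=cv2.imread('pics/w19.png')[150:335,205:350]; cv2.imwrite('pics/w19z.png',cv2.resize(im,None,fx=3,fy=3,interpolation=cv2.INTER_CUBIC))
E
```

```text
t 38.02 [0.5805 0.2396 0.2967] [-3.1416 -0.      1.8529] F [-0.5 -0.3 -1.2] op 0.0359
in upright x,y -51.71 -1.16 z 0.2967 F [ 0.5 -0.7 -1.4]
```

View pics/w19z.png

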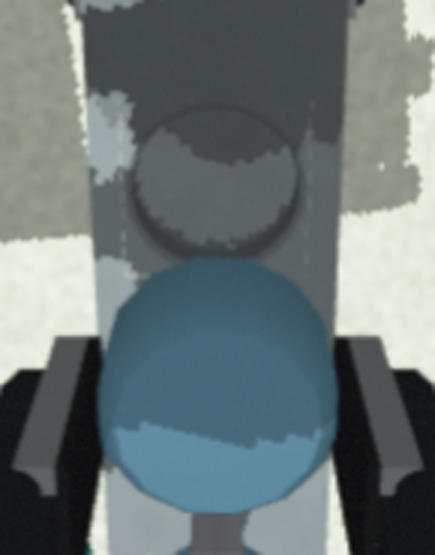

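View pics/w19.png

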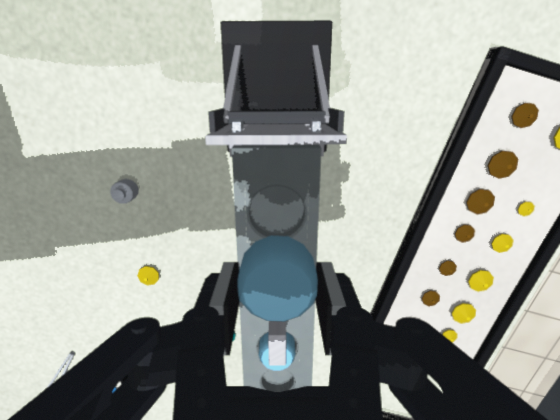

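```bash
python3 - <<'E'
from h import *
c=load("w19"); s=manip.sense(); Rt=rot(s["tcp_rot"]); psi=1.858; tx=np.array([np.cos(psi),np.sin(psi)]); ty=np.array([-tx[1],tx[0]]); U=np.array([.5647,.2889])
q=lambda p:[205+(p[0]+.5)/3-.5,150+(p[1]+.5)/3-.5]
d=(onplane(c,[q(p) for p in ((115,420),(322,420),(218,328),(218,513))],s["tool_pos"][2]-.0103)-s["tool_pos"])@Rt*1000
print(d.round(1),"stone x,y in tool",d[2:,0].mean(), d[:2,1].mean())
h=onplane(c,[q(p) for p in ((216,103),(216,262),(130,180),(302,180))],.190)[:,:2]-U
h=np.c_[h@tx,h@ty]*1000; print(h.round(1),"c",h[:2,0].mean(),h[2:,1].mean())
E
```

```text
[[ -0.2 -16.   10.3]
 [ -0.2  15.   10.3]
 [ 15.1  -0.6  10.3]
 [-16.8  -0.6  10.3]] stone x,y in tool -0.8316624447566303 -0.5071951860160855
[[-28.   -0.2]
 [-68.2  -0. ]
 [-46.9  20.4]
 [-47.1 -20.7]] c -48.13262182473305 -0.1357437689678065
```

>>> play_rows:
  targets:
    - [1, -0.3, 8, -0.005, 0]
    - [3.2, -0.7, 20, -0.005, 0]
    - [3.2, -0.7, 34, -0.005, 0]
    - [3.2, -0.7, 48, -0.005, 0]
    - [3.2, -0.7, 57, -0.005, 0]
    - [3.2, -0.7, 63, -0.005, 0]
    - [3.2, -0.7, 66, -0.005, 0]
    - [3.2, -0.7, 66, -0.005, 0]
    - [3.2, -0.7, 66, -0.005, 0]
    - [3.2, -0.7, 66, -0.005, 0]

```text
clock: 38.9
tool_pos: [0.5793, 0.2426, 0.2315]
tcp_rot: [3.14, -0.0, 1.858]
ft_force: [0.5, -0.6, -0.1]
opening: 0.0359
```

```bash
python3 - <<'E'
from h import *
inup()
E
```

```text
in upright x,y -48.53 -0.93 z 0.2315 F [ 0.5 -0.6 -0.1]
```

>>> play_rows:
  targets:
    - [0, -0.4, 3, 0, 0]
    - [0, -0.4, 5, 0, 0]
    - [0, -0.4, 6, 0, 0]
    - [0, -0.4, 7, 0, 0]
    - [0, -0.4, 8, 0, 0]
    - [0, -0.4, 9, 0, 0]
    - [0, -0.4, 10, 0, 0]
    - [0, -0.4, 11, 0, 0]
    - [0, -0.4, 12, 0, 0]
    - [0, -0.4, 12, 0, 0]

```text
clock: 39.73
tool_pos: [0.5784, 0.2423, 0.2185]
tcp_rot: [-3.141, 0.0, 1.858]
ft_force: [-1.0, 0.4, -0.3]
opening: 0.0357
```

```bash
python3 - <<'E'
from h import *
inup()
E
```

```text
in upright x,y -48.6 0.04 z 0.2185 F [-1.   0.4 -0.3]
```

>>> play_rows:
  targets:
    - [0, 0, 0.8, 0, 0]
    - [0, 0, 1.6, 0, 0]
    - [0, 0, 2.4, 0, 0]
    - [0, 0, 3.2, 0, 0]
    - [0, 0, 4, 0, 0]
    - [0, 0, 4.6, 0, 0]
    - [0, 0, 4.6, 0, 0]
    - [0, 0, 4.6, 0, 0]
    - [0, 0, 4.6, 0, 0]
    - [0, 0, 4.6, 0, 0]

```text
clock: 40.57
tool_pos: [0.5786, 0.2424, 0.2142]
tcp_rot: [3.141, -0.0, 1.858]
ft_force: [0.8, 0.3, -0.8]
opening: 0.036
```

```bash
python3 - <<'E'
from h import *
inup()
E
```

```text
in upright x,y -48.56 -0.13 z 0.2142 F [ 0.8  0.3 -0.8]
```

>>> play_rows:
  targets:
    - [0, 0, 0.4, 0, 0.5]
    - [0, 0, 0.4, 0, 0.55]
    - [0, 0, 0, 0, 0.6]
    - [0, 0, 0, 0, 0.6]
    - [0, 0, -4, 0, 0.6]
    - [0, 0, -14, 0, 0.6]
    - [0, 0, -30, 0, 0.6]
    - [-15, 0, -50, 0, 0.6]
    - [-40, 0, -75, 0, 0.7]
    - [-70, 0, -95, 0, 0.7]

```text
clock: 41.4
tool_pos: [0.5985, 0.1757, 0.3118]
tcp_rot: [3.14, -0.0, 1.86]
ft_force: [0.7, 0.1, -0.3]
opening: 0.0599
```

>>> play_rows:
  targets:
    - [0, 0, 0, 0, 0.7]
    - [0, 0, 0, 0, 0.7]
    - [0, 0, 0, 0, 0.7]
    - [0, 0, 0, 0, 0.7]
    - [0, 0, 0, 0, 0.7]
    - [0, 0, 0, 0, 0.7]
    - [0, 0, 0, 0, 0.7]
    - [0, 0, 0, 0, 0.7]
    - [0, 0, 0, 0, 0.7]
    - [0, 0, 0, 0, 0.7]

```text
clock: 42.23
tool_pos: [0.5983, 0.1753, 0.3091]
tcp_rot: [-3.141, -0.0, 1.858]
ft_force: [0.1, 0.2, 0.5]
opening: 0.0596
```

```bash
python3 chk.py wrist:w20; python3 - <<'E'
from h import *
c=load("w20"); P=cloud(c); hsv=cv2.cvtColor(c["pixels"],cv2.COLOR_RGB2HSV)
psi=1.858; tx=np.array([np.cos(psi),np.sin(psi)]); ty=np.array([-tx[1],tx[0]]); U=np.array([.5647,.2889])
m=cv2.inRange(hsv,(90,50,40),(112,255,255))>0
for x0 in (-49,-168):
    d=P[...,:2]-U; a=d@tx*1000; b=d@ty*1000
    k=m&(abs(a-x0)<24)&(abs(b)<24)&(P[...,2]>.19)&(P[...,2]<.215)
    A=np.c_[a[k],b[k],np.ones(k.sum())]; q=np.linalg.lstsq(A,P[...,2][k]*1000,rcond=None)[0]; res=P[...,2][k]*1000-A@q; t=abs(res)<1.5; q=np.linalg.lstsq(A[t],P[...,2][k][t]*1000,rcond=None)[0]
    print(k.sum(),"slopes",q[:2].round(3),"z at c",q@[x0,0,1],"ctr",(a[k].min()+a[k].max())/2,(b[k].min()+b[k].max())/2)
E
```

```text
t 42.23 [0.5983 0.1753 0.3091] [-3.1415 -0.      1.858 ] F [0.1 0.2 0.5] op 0.0596
wrist slopes [0.023  0.0009] top z at back 0.192 at -130 0.189 10867
  plate top z 0.194525175085897
2585 slopes [ 0.019 -0.004] z at c 203.58202478509438 ctr -49.975768299157544 0.7771350069710827
807 slopes [-0.128  0.006] z at c 200.41463300796644 ctr -168.1756667542902 0.3911787385153165
```

View pics/w20.png

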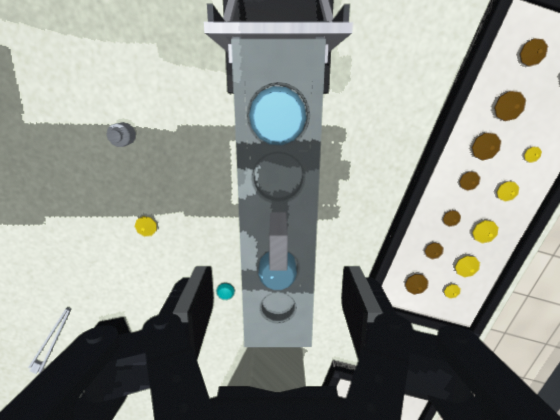

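Both stones are in their holes: stone0 at (278,113) stands 12.8 mm above the shelf, and stone2 at (277,270). Next is the gem box.

```bash
python3 - <<'E'
from h import *
go(.449,-.092,.22,1.27)
E
```

```text
shift [-214.1 -218.9   89.1] turn 0.5879 dist 319.0
```

>>> play_rows:
  targets:
    - [-10, -10, 0, 0.03, 0.7]
    - [-32, -33, 0, 0.1, 0.7]
    - [-58, -60, 0, 0.18, 0.7]
    - [-84, -87, 0, 0.26, 0.7]
    - [-110, -114, 15, 0.34, 0.7]
    - [-136, -140, 30, 0.42, 0.7]
    - [-162, -166, 48, 0.5, 0.7]
    - [-186, -190, 66, 0.58, 0.7]
    - [-206, -210, 82, 0.588, 0.7]
    - [-214, -219, 89, 0.588, 0.7]

```text
clock: 43.12
tool_pos: [0.4455, -0.0943, 0.2185]
tcp_rot: [-3.138, 0.001, 1.266]
ft_force: [-0.4, -0.1, -0.3]
opening: 0.06
```

>>> play_rows:
  targets:
    - [0, 0, 0, 0, 0.7]
    - [0, 0, 0, 0, 0.7]
    - [0, 0, 0, 0, 0.7]
    - [0, 0, 0, 0, 0.7]
    - [0, 0, 0, 0, 0.7]
    - [0, 0, 0, 0, 0.7]
    - [0, 0, 0, 0, 0.7]
    - [0, 0, 0, 0, 0.7]
    - [0, 0, 0, 0, 0.7]
    - [0, 0, 0, 0, 0.7]

```text
clock: 43.95
tool_pos: [0.4489, -0.0919, 0.2201]
tcp_rot: [-3.141, -0.0, 1.27]
ft_force: [0.1, -0.7, -0.2]
opening: 0.06
```

```bash
python3 - <<'E'
from h import *
st(); c=snap("wrist","w21")
P=cloud(c); m=((P[...,2]>.022)&(P[...,2]<.05)&(np.hypot(P[...,0]-.437,P[...,1]+.136)<.04)).astype(np.uint8)
m2=((P[...,2]>.024)&(P[...,2]<.034)&(np.hypot(P[...,0]-.437,P[...,1]+.136)<.04)).astype(np.uint8)
for z,mm in ((.028,m2),):
    cs,_=cv2.findContours(mm,cv2.RETR_EXTERNAL,cv2.CHAIN_APPROX_NONE); X=onplane(c,max(cs,key=len)[:,0],z)[:,:2]*1000
    print(cv2.minAreaRect(X.astype(np.float32)))
hsv=cv2.cvtColor(c["pixels"],cv2.COLOR_RGB2HSV); g=(P[...,2]>.037)&(m>0); uv=np.argwhere(g)[:,::-1].mean(0); print(uv,onplane(c,uv,.041))
E
```

```text
t 43.95 [ 0.4489 -0.0919  0.2201] [-3.1415 -0.      1.2699] F [ 0.1 -0.7 -0.2] op 0.06
((435.60601806640625, -137.81198120117188), (40.69308853149414, 40.589195251464844), 29.038475036621094)
[278.64502165 235.12987013] [[ 0.43592299 -0.13663696  0.041     ]]
```

View pics/w21.png

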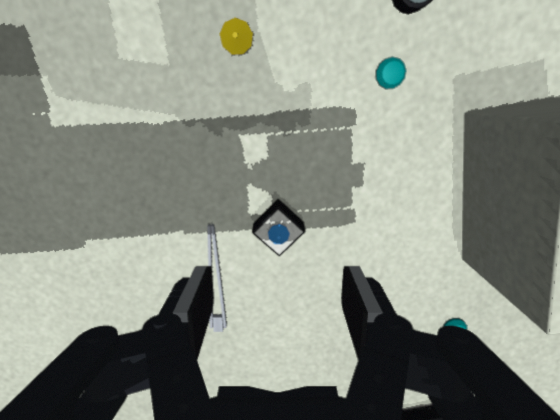

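```bash
python3 - <<'E'
from h import *
go(.4357,-.1374,.09,.507)
E
```

```text
shift [-47.3   0.9 130.1] turn 0.7628 dist 138.0
```

>>> play_rows:
  targets:
    - [-12, 0, 15, 0.12, 0.7]
    - [-24, 0, 35, 0.24, 0.7]
    - [-36, 1, 60, 0.36, 0.7]
    - [-44, 1, 85, 0.48, 0.7]
    - [-47, 1, 105, 0.6, 0.7]
    - [-47, 1, 120, 0.7, 0.7]
    - [-47, 1, 128, 0.763, 0.7]
    - [-47, 1, 130, 0.763, 0.7]
    - [-47, 1, 130, 0.763, 0.7]
    - [-47, 1, 130, 0.763, 0.7]

```text
clock: 44.83
tool_pos: [0.4362, -0.1373, 0.0905]
tcp_rot: [3.141, -0.0, 0.509]
ft_force: [0.4, -1.0, -0.1]
opening: 0.0598
```

>>> play_rows:
  targets:
    - [0, 0, 0, 0, 0.7]
    - [0, 0, 0, 0, 0.7]
    - [0, 0, 0, 0, 0.7]
    - [0, 0, 0, 0, 0.7]
    - [0, 0, 0, 0, 0.7]
    - [0, 0, 0, 0, 0.7]
    - [0, 0, 0, 0, 0.7]
    - [0, 0, 0, 0, 0.7]
    - [0, 0, 0, 0, 0.7]
    - [0, 0, 0, 0, 0.7]

```text
clock: 45.67
tool_pos: [0.4359, -0.1372, 0.0901]
tcp_rot: [-3.142, 0.0, 0.507]
ft_force: [0.4, -0.6, 0.2]
opening: 0.0598
```

```bash
python3 - <<'E'
from h import *
st(); c=snap("wrist","w22"); go(.4357,-.1374,.03,.507)
E
```

```text
t 45.67 [ 0.4359 -0.1372  0.0901] [-3.1416  0.      0.5068] F [ 0.4 -0.6  0.2] op 0.0598
shift [-0.3  0.1 60.1] turn -0.0001 dist 60.0
```

View pics/w22.png

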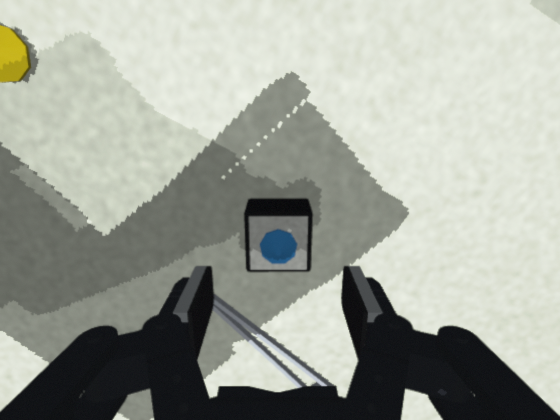

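```bash
python3 - <<'E'
from h import *
c=load("w21"); s=manip.sense(); 
w=onplane(c,[[211,224],[214,270],[219,328]],.003); print(w.round(3)); print(((w-s["tool_pos"])@rot(s["tcp_rot"])*1000).round(0))
E
```

```text
[[ 0.366 -0.118  0.003]
 [ 0.349 -0.171  0.003]
 [ 0.327 -0.247  0.003]]
[[ -52.  -51.   87.]
 [ -93.  -12.   87.]
 [-148.   43.   87.]]
```

The box is centred at (278,240) and square to the jaws. The tweezers are 50 mm behind the fingers. Descend and grip.

>>> play_rows:
  targets:
    - [0, 0, 15, 0, 0.65]
    - [0, 0, 32, 0, 0.65]
    - [0, 0, 48, 0, 0.65]
    - [0, 0, 57, 0, 0.65]
    - [0, 0, 60, 0, 0.65]
    - [0, 0, 60, 0, 0.6]
    - [0, 0, 60, 0, 0.5]
    - [0, 0, 60, 0, 0.3]
    - [0, 0, 60, 0, 0.1]
    - [0, 0, 60, 0, 0]
  grip_force: 40

```text
clock: 46.55
tool_pos: [0.4363, -0.1374, 0.0308]
tcp_rot: [3.141, -0.001, 0.507]
ft_force: [0.1, 0.5, 1.8]
opening: 0.0391
```

>>> play_rows:
  targets:
    - [0, 0, 0, 0, 0]
    - [0, 0, 0, 0, 0]
    - [0, 0, 0, 0, 0]
    - [0, 0, -5, 0, 0]
    - [0, 0, -20, 0, 0]
    - [0, 0, -45, 0, 0]
    - [0, 0, -80, 0, 0]
    - [0, 0, -120, 0, 0]
    - [0, 0, -160, 0, 0]
    - [0, 0, -200, 0, 0]

```text
clock: 47.38
tool_pos: [0.4351, -0.1369, 0.2322]
tcp_rot: [-3.141, 0.0, 0.507]
ft_force: [1.7, -0.7, -2.0]
opening: 0.0392
```

```bash
python3 - <<'E'
from h import *
st()
c=load("w1")
# plinth top from top camera t6 (plinth emptied)
c=load("t6"); P=cloud(c); m=((P[...,2]>.115)&(P[...,2]<.14)&(P[...,1]<-.03)&(P[...,0]>.55)&(P[...,0]<.76)&(P[...,1]>-.28)).astype(np.uint8)
k,l,s_,ce=cv2.connectedComponentsWithStats(m); i=1+s_[1:,4].argmax(); cs,_=cv2.findContours((l==i).astype(np.uint8),cv2.RETR_EXTERNAL,cv2.CHAIN_APPROX_NONE)
print(s_[i],cv2.minAreaRect((onplane(c,max(cs,key=len)[:,0],.125)[:,:2]*1000).astype(np.float32)))
go(.66,-.155,.30,1.365)
E
```

```text
t 47.38 [ 0.4351 -0.1369  0.2322] [-3.1411e+00  4.0000e-04  5.0680e-01] F [ 1.7 -0.7 -2. ] op 0.0392
[ 330  113   79   48 2824] ((664.305419921875, -164.94590759277344), (162.0029754638672, 82.88475799560547), 81.60044860839844)
shift [187.8 124.9 -67.9] turn -0.8582 dist 236.0
```

>>> play_rows:
  targets:
    - [10, 7, -10, -0.08, 0]
    - [32, 21, -30, -0.18, 0]
    - [58, 38, -50, -0.28, 0]
    - [84, 56, -65, -0.38, 0]
    - [110, 73, -68, -0.48, 0]
    - [136, 90, -68, -0.58, 0]
    - [160, 107, -68, -0.68, 0]
    - [178, 119, -68, -0.78, 0]
    - [188, 125, -68, -0.858, 0]
    - [188, 125, -68, -0.858, 0]

```text
clock: 48.22
tool_pos: [0.6626, -0.1552, 0.2976]
tcp_rot: [3.141, -0.0, 1.368]
ft_force: [-1.1, 0.1, -0.4]
opening: 0.0393
```

>>> play_rows:
  targets:
    - [0, 0, 0, 0, 0]
    - [0, 0, 0, 0, 0]
    - [0, 0, 0, 0, 0]
    - [0, 0, 0, 0, 0]
    - [0, 0, 0, 0, 0]
    - [0, 0, 0, 0, 0]
    - [0, 0, 0, 0, 0]
    - [0, 0, 0, 0, 0]
    - [0, 0, 0, 0, 0]
    - [0, 0, 0, 0, 0]

```text
clock: 49.05
tool_pos: [0.6609, -0.1553, 0.2982]
tcp_rot: [-3.142, 0.0, 1.365]
ft_force: [-0.6, -0.1, -0.8]
opening: 0.039
```

```bash
python3 - <<'E'
from h import *
st(); c=snap("wrist","w23"); P=cloud(c); m=((P[...,2]>.118)&(P[...,2]<.135)).astype(np.uint8); m[330:]=0
k,l,s_,ce=cv2.connectedComponentsWithStats(m); i=1+s_[1:,4].argmax(); cs,_=cv2.findContours((l==i).astype(np.uint8),cv2.RETR_EXTERNAL,cv2.CHAIN_APPROX_NONE)
print(s_[i],cv2.minAreaRect((onplane(c,max(cs,key=len)[:,0],.125)[:,:2]*1000).astype(np.float32)))
go(.664,-.163,.18,1.365)
E
```

```text
t 49.05 [ 0.6609 -0.1553  0.2982] [-3.1416  0.      1.3647] F [-0.6 -0.1 -0.8] op 0.039
[  235   107    97   156 11454] ((668.2085571289062, -159.0848388671875), (145.58847045898438, 79.79325866699219), 82.02632141113281)
shift [ -7.    4.6 118.1] turn -0.0002 dist 118.0
```

View pics/w23.png

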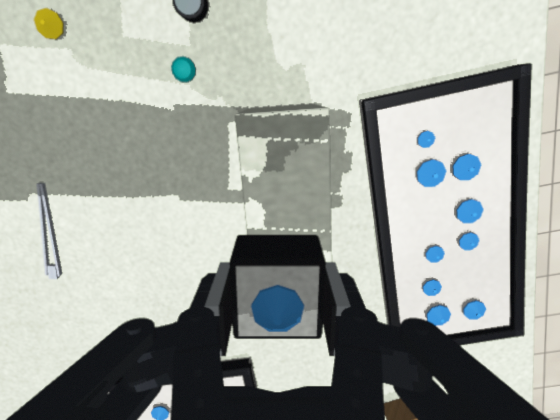

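```bash
python3 - <<'E'
from h import *
go(.666,-.165,.163,1.431)
E
```

```text
shift [ -8.5   6.9 135.1] turn -0.0662 dist 136.0
```

>>> play_rows:
  targets:
    - [-3, 3, 15, -0.03, 0]
    - [-8, 7, 35, -0.066, 0]
    - [-8, 7, 60, -0.066, 0]
    - [-8, 7, 85, -0.066, 0]
    - [-8, 7, 108, -0.066, 0]
    - [-8, 7, 124, -0.066, 0]
    - [-8, 7, 132, -0.066, 0]
    - [-8, 7, 135, -0.066, 0]
    - [-8, 7, 135, -0.066, 0]
    - [-8, 7, 135, -0.066, 0]

```text
clock: 49.93
tool_pos: [0.6669, -0.1647, 0.1643]
tcp_rot: [3.14, 0.0, 1.431]
ft_force: [-0.1, 0.0, -0.0]
opening: 0.0388
```

>>> play_rows:
  targets:
    - [0, 0, 1, 0, 0]
    - [0, 0, 2, 0, 0]
    - [0, 0, 3, 0, 0]
    - [0, 0, 4, 0, 0]
    - [0, 0, 5, 0, 0]
    - [0, 0, 6, 0, 0]
    - [0, 0, 6.5, 0, 0]
    - [0, 0, 6.5, 0, 0]
    - [0, 0, 6.5, 0, 0]
    - [0, 0, 6.5, 0, 0]

```text
clock: 50.77
tool_pos: [0.6662, -0.1645, 0.1566]
tcp_rot: [3.142, -0.0, 1.431]
ft_force: [-1.0, -0.7, -0.7]
opening: 0.0394
```

>>> play_rows:
  targets:
    - [0, 0, 0.4, 0, 0]
    - [0, 0, 0.8, 0, 0]
    - [0, 0, 0.8, 0, 0.45]
    - [0, 0, 0.5, 0, 0.55]
    - [0, 0, 0, 0, 0.6]
    - [0, 0, 0, 0, 0.6]
    - [0, 0, -10, 0, 0.6]
    - [0, 0, -30, 0, 0.6]
    - [0, 0, -55, 0, 0.6]
    - [0, 0, -85, 0, 0.6]

```text
clock: 51.6
tool_pos: [0.6653, -0.1643, 0.2418]
tcp_rot: [-3.139, -0.0, 1.431]
ft_force: [0.5, 0.8, -0.2]
opening: 0.0512
```

>>> play_rows:
  targets:
    - [-20, 0, -30, 0, 0.6]
    - [-50, 0, -60, 0, 0.6]
    - [-80, 0, -60, 0, 0.6]
    - [-80, 0, -60, 0, 0.6]
    - [-80, 0, -60, 0, 0.6]
    - [-80, 0, -60, 0, 0.6]
    - [-80, 0, -60, 0, 0.6]
    - [-80, 0, -60, 0, 0.6]
    - [-80, 0, -60, 0, 0.6]
    - [-80, 0, -60, 0, 0.6]

```text
clock: 52.43
tool_pos: [0.6551, -0.2429, 0.3013]
tcp_rot: [-3.141, -0.0, 1.432]
ft_force: [0.6, 0.5, 0.0]
opening: 0.0512
```

```bash
python3 - <<'E'
from h import *
st(); c=snap("wrist","w24"); snap("scene","s24"); snap("top","t24")
P=cloud(c); m=((P[...,2]>.118)&(P[...,2]<.135)).astype(np.uint8); m[330:]=0
k,l,s_,ce=cv2.connectedComponentsWithStats(m); i=1+s_[1:,4].argmax(); cs,_=cv2.findContours((l==i).astype(np.uint8),cv2.RETR_EXTERNAL,cv2.CHAIN_APPROX_NONE)
print("plinth",cv2.minAreaRect((onplane(c,max(cs,key=len)[:,0],.125)[:,:2]*1000).astype(np.float32)))
g=(P[...,2]>.148)&(P[...,2]<.16)&(np.hypot(P[...,0]-.666,P[...,1]+.165)<.05); cs,_=cv2.findContours(g.astype(np.uint8),cv2.RETR_EXTERNAL,cv2.CHAIN_APPROX_NONE)
print("box",cv2.minAreaRect((onplane(c,max(cs,key=len)[:,0],.153)[:,:2]*1000).astype(np.float32)),np.median(P[g][:,2]))
i=cv2.imread('pics/s24.png')[150:320,140:440]; cv2.imwrite('pics/s24z.png',cv2.resize(i,None,fx=2.6,fy=2.6,interpolation=cv2.INTER_CUBIC))
E
```

```text
t 52.43 [ 0.6551 -0.2429  0.3013] [-3.1409e+00 -2.0000e-04  1.4318e+00] F [0.6 0.5 0. ] op 0.0512
plinth ((666.2835083007812, -169.88870239257812), (152.36663818359375, 80.31451416015625), 82.12480926513672)
box ((665.6165161132812, -165.09280395507812), (38.80986404418945, 39.77077865600586), 82.02589416503906) 0.15463852721555954
```

View pics/w24.png

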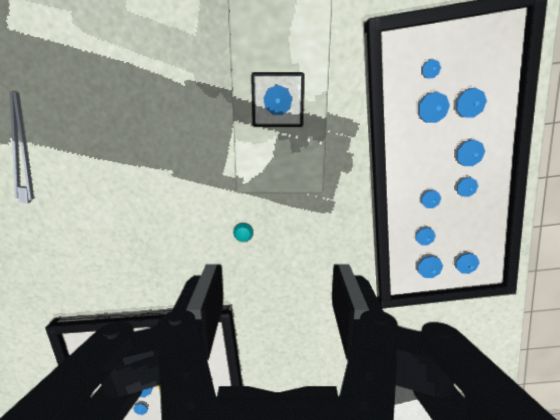

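View pics/s24z.png

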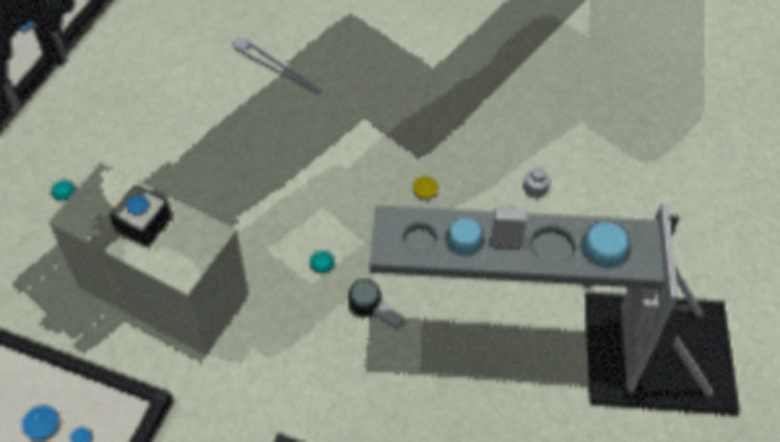

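View pics/t24.png

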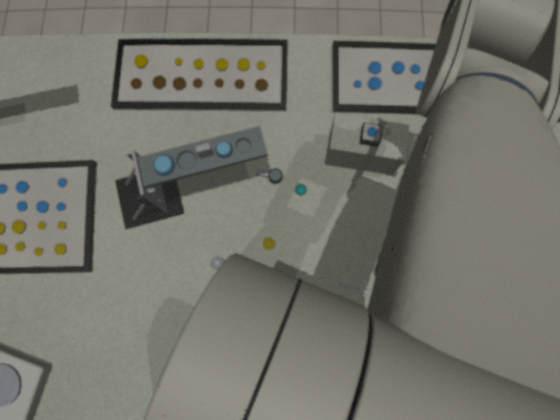

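The box stands square on the plinth, about 3 mm from its middle. Last checks: lay of stones and arm, using all cameras.

```bash
python3 - <<'E'
from h import *
from chk import bracket
psi=1.858; tx=np.array([np.cos(psi),np.sin(psi)]); ty=np.array([-tx[1],tx[0]]); U=np.array([.5647,.2889])
for fn in ("s24","t24"):
    c=load(fn); k=bracket(c,fn); P=cloud(c); d=P[...,:2]-U; a=d@tx*1000; b=d@ty*1000
    hsv=cv2.cvtColor(c["pixels"],cv2.COLOR_RGB2HSV); m=cv2.inRange(hsv,(90,50,40),(112,255,255))>0
    for x0,r in ((-49.3,19),(-168.3,15)):
        q=m&(np.hypot(a-x0,b)<r+6)&(P[...,2]>.192)
        A=np.c_[a[q],b[q],np.ones(q.sum())]; f=np.linalg.lstsq(A,P[...,2][q]*1000,rcond=None)[0]
        X=onplane(c,np.argwhere(q)[:,::-1],.202)[:,:2]-U; cc=cv2.minEnclosingCircle((np.c_[X@tx,X@ty]*1000).astype(np.float32))
        print(q.sum(),"slopes",f[:2].round(3),"above shelf",np.median(P[...,2][q])*1000-(k[2]*1000+k[0]*x0),"circle",cc)
E
```

```text
s24 slopes [0.0241 0.0037] top z at back 0.1902 at -130 0.1871 1036
  plate top z 0.19150356910168342
220 slopes [0.053 0.115] above shelf 12.305924839908215 circle ((-49.19056701660156, -5.145096302032471), 20.663944244384766)
124 slopes [0.041 0.11 ] above shelf 12.61564973831753 circle ((-167.11508178710938, -5.267444610595703), 14.890358924865723)
t24 slopes [ 0.0244 -0.001 ] top z at back 0.1916 at -130 0.1885 1520
  plate top z 0.19216201797203702
298 slopes [ 0.024 -0.108] above shelf 12.3344052846451 circle ((-48.930965423583984, 2.7646985054016113), 19.52310562133789)
188 slopes [ 0.019 -0.091] above shelf 12.37615552012548 circle ((-166.9354248046875, 3.338451385498047), 15.503565788269043)
```

```bash
python3 - <<'E'
from h import *
U=np.array([.5647,.2889]); tx=np.array([np.cos(1.858),np.sin(1.858)])
go(*(U+tx*-.205),.33,1.858)
E
```

```text
shift [327.9 -78.7 -28.4] turn -0.4268 dist 338.0
```

>>> play_rows:
  targets:
    - [20, -5, -28, -0.05, 0.6]
    - [50, -12, -28, -0.12, 0.6]
    - [88, -21, -28, -0.2, 0.6]
    - [126, -30, -28, -0.28, 0.6]
    - [164, -39, -28, -0.36, 0.6]
    - [202, -49, -28, -0.427, 0.6]
    - [240, -58, -28, -0.427, 0.6]
    - [278, -67, -28, -0.427, 0.6]
    - [310, -75, -28, -0.427, 0.6]
    - [328, -79, -28, -0.427, 0.6]

```text
clock: 53.42
tool_pos: [0.6218, 0.0957, 0.3299]
tcp_rot: [3.141, -0.001, 1.86]
ft_force: [0.2, 0.7, 0.5]
opening: 0.051
```

>>> play_rows:
  targets:
    - [0, 0, 0, 0, 0.6]
    - [0, 0, 0, 0, 0.6]
    - [0, 0, 0, 0, 0.6]
    - [0, 0, 0, 0, 0.6]
    - [0, 0, 0, 0, 0.6]
    - [0, 0, 0, 0, 0.6]
    - [0, 0, 0, 0, 0.6]
    - [0, 0, 0, 0, 0.6]
    - [0, 0, 0, 0, 0.6]
    - [0, 0, 0, 0, 0.6]

```text
clock: 54.25
tool_pos: [0.6226, 0.0919, 0.3296]
tcp_rot: [3.142, -0.0, 1.858]
ft_force: [-0.3, -0.1, -0.3]
opening: 0.0514
```

```bash
python3 chk.py wrist:w25; python3 - <<'E'
from h import *
from chk import bracket
psi=1.858; tx=np.array([np.cos(psi),np.sin(psi)]); ty=np.array([-tx[1],tx[0]]); U=np.array([.5647,.2889])
c=load("w25"); k=bracket(c); P=cloud(c); d=P[...,:2]-U; a=d@tx*1000; b=d@ty*1000
hsv=cv2.cvtColor(c["pixels"],cv2.COLOR_RGB2HSV); m=cv2.inRange(hsv,(90,50,40),(112,255,255))>0
for x0,r in ((-49.3,19),(-168.3,15)):
    sh=k[2]+k[0]*x0/1000
    q=m&(np.hypot(a-x0,b)<r-4)&(P[...,2]>.192)&(P[...,2]<.215)
    A=np.c_[a[q],b[q],np.ones(q.sum())]; f=np.linalg.lstsq(A,P[...,2][q]*1000,rcond=None)[0]
    q2=m&(np.hypot(a-x0,b)<r+6)&(P[...,2]>sh+.009); X=onplane(c,np.argwhere(q2)[:,::-1],sh+.012)[:,:2]-U; cc=cv2.minEnclosingCircle((np.c_[X@tx,X@ty]*1000).astype(np.float32))
    print(q.sum(),"slopes",f[:2].round(3),"above",np.median(P[...,2][q])*1000-sh*1000,cc)
E
```

```text
t 54.25 [0.6226 0.0919 0.3296] [ 3.1416 -0.      1.8576] F [-0.3 -0.1 -0.3] op 0.0514
wrist slopes [0.0223 0.0019] top z at back 0.1919 at -130 0.189 8636
  plate top z nan
 slopes [0.0223 0.0019] top z at back 0.1919 at -130 0.189 8636
  plate top z nan
0 slopes [0. 0.] above nan ((-66.09202575683594, 0.09122133255004883), 8.608940124511719)
682 slopes [ 0.01  -0.003] above 12.990235542233052 ((-167.40576171875, 0.3291889429092407), 14.928165435791016)
  return np.nanmean(a, axis, out=out, keepdims=keepdims)
  return np.nanmean(a, axis, out=out, keepdims=keepdims)
  return _methods._mean(a, axis=axis, dtype=dtype,
  ret = ret.dtype.type(ret / rcount)
```

View pics/w25.png

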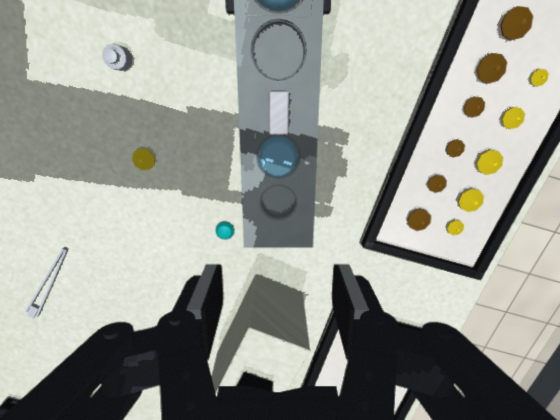

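```bash
python3 - <<'E'
from h import *
print(manip.job_done()); st()
E
```

```text
the job is handed in; nothing more can be done
None
the job is handed in; nothing more can be done
```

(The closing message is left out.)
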